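Rack the work-holders at the jeweller's bench

ROBOT

A 6-joint arm with a two-finger parallel gripper is mounted at the origin on the work surface. World frame = base frame: x ahead of the robot, y to its left, z up, the work surface at z = 0. Lengths are in m, angles in rad, forces in N, time in s.
With the tool pointing down it reaches from about 0.3 to 0.775 m from the base axis. Payload 14.6 kg.
Tool frame: the origin (TCP) lies at the very end of the fingers, on their centre line; the grasp point (between the pads) lies 19 mm behind it; z points along the fingers, x is the direction in which the jaws open and shut, and the axes are right-handed (so a half turn about z gives the same grasp; the last joint's range is limited). The gripper opens to 94 mm and grips with 3 to 60 N. Pads are 16 mm wide; open, the fingers measure 119 mm over their backs; the gripper's body (75 mm by 177 mm) begins 78 mm behind the grasp point.
Start: joints at [1.233, 0.3, 1.521, -0, 1.321, -0.067], TCP at [0.147, 0.53, 0.205] pointing down, gripper open.
Joint ranges: [-3.03, 3.03], [-0.79, 2.21], [0.23, 2.52], [-1.04, 4.18], [0, 3.07], [-2.55, 2.55]. Speed limits (rad/s): [2.22, 2.22, 2.57, 3.14, 3.14, 3.14].

INTERFACE

Orientations are given as a unit quaternion [w, x, y, z].
In Python, from station import bot gives the robot as it stands.
- The arm moves only by the tool carry_out, never from a script. Its argument "motion" is one flat list of numbers, 4 for each row, row after row: the shift along the tool's x, y, z in mm, then the turn about the tool's z in degrees. In form: [dx, dy, dz, spin, dx, dy, dz, spin, ...]. A call has 1 to 12 rows; each row is the pose to reach, as a shift and turn from the pose commanded when the call began, along the tool's axes at that moment; what a row does not reach only later rows make up. A row lasts 1/10 s, in which the tool goes at most 50 mm and 8.59 degrees, less where a joint would pass 70% of its speed; a pose out of reach is approached as far as the arm can. A call with a gripper value outside its range is refused whole. "jaw" is the opening, from 0 (shut) to 1 (fully open), set as the call begins (left out, the last holds). The fingers move at their own pace and stop on an object; the grip force is fixed at half the most. Time passes only in rows, so rows that repeat a pose let the fingers close. It gives the time, the measured TCP pose, the force and the opening at its end, in the units of the state.
- bot.get_obs(): the state, without advancing time (a new reading comes with each control period).
- bot.read_camera(name): name is "scene" or "side" or "wrist"; returns (picture, depth): 480x640x3 uint8, blue, green, red; 480x640 float32, m along the optical axis (not along the pixel's ray), 0 where there is no reading.
- bot.camera_params(name): a dict with "intrinsics" (3x3 intrinsics, pixels), "distortion" ([k1, k2, p1, p2, k3] as OpenCV has them; the pictures are not rectified), "position" and "orientation" of the camera in the world; the wrist camera has in their place "T_tool_cam" (4x4, takes a point from camera to tool coordinates, whose origin is the TCP and whose axes are the tool frame's). Camera axes: x right, y up, looking along -z (the intrinsics and any distortion apply to the point x, -y, -z); pixel columns grow to the right and rows downward; lengths in m; the calibration is good to about 2 mm. A picture is of the moment at which its call begins: read the wrist's pose just before it. camera_params takes no time and is no camera call.
- bot.finish_job(): hands the job in, once; it reports no verdict.
The state is a dict: "time": time; "joint_positions": joint angles; "qvel": joint speeds; "tau": joint torques, N m; "tcp_pos": TCP position; "eef_rot": TCP orientation; "force": force on the tool from outside, world axes, zero at the start; "wrist_torque": the same for the moment, N m; "opening": finger opening in m.
Only numpy, scipy, OpenCV 4.12 (cv2) and the standard library are available. Lean on these libraries where they do the work, as an engineer would, in place of code of your own. Each camera call takes 0.05 s, during which the arm holds its last target.

TASK

First push the empty rack square and flush into the inside corner of the bench stop, against both bars. Then load every work-holder on the bench: slide its foot in under the lips from the open front, large feet into the wide channel and small feet into the narrow one, far enough that no foot sticks out. Leave the rack flush in its corner, everything released, and do not disturb the other things on the bench.

Things in the scene. Friction and masses are not known exactly. Their poses are not given: they have to be found in the camera images.
- rack: loose rack, plywood with aluminium lips, 0.7 kg, 140 (x) x 142 (y) x 22 (z) mm. Origin: centre of its underside. Base 4 mm thick. Two straight channels along x, open at the front (x = -70 mm), 128 mm long to the end wall; 14 mm high, under 4 mm lips that leave an 18 mm gap along each channel's middle, open at the front, for the necks. Its front is flat for y -27 to +27 mm
- wide_mouth (a point): middle of the front opening of the wide channel (47 mm wide, for large feet), on the channel floor: rack x = -70, y = -36, z = 4 mm. Axes as the rack's; the channel runs along +x
- narrow_mouth (a point): middle of the front opening of the narrow channel (37 mm wide, for small feet), on the channel floor: rack x = -70, y = +36, z = 4 mm. Axes as the rack's; the channel runs along +x
- fence: fixed bench stop, two dark steel bars 16 mm wide, 20 mm high, forming an inside corner. Origin: the inner corner, on the bench. The back bar's inner face is the plane x = 0, 200 mm along +y; the side bar's is the plane y = 0, 110 mm along -x. The rack belongs at -x, +y of the corner: home, its axes are parallel to these and its origin is at x = -70, y = +71 mm
- large1: a large work-holder, if present in this run (else None): round brass foot 40 mm across and 8 mm thick, steel neck 12 mm across, on top a dark wooden grip 22 mm across and 26 mm tall; 62 mm tall in all. Loose, 130 g, stands on its foot. Origin: centre of the foot's underside; z up along the neck. Round, so its yaw means nothing. There are 1 to 3 large ones
- large2: a large work-holder, if present in this run (else None): round brass foot 40 mm across and 8 mm thick, steel neck 12 mm across, on top a dark wooden grip 22 mm across and 26 mm tall; 62 mm tall in all. Loose, 130 g, stands on its foot. Origin: centre of the foot's underside; z up along the neck. Round, so its yaw means nothing. There are 1 to 3 large ones
- large3: a large work-holder, if present in this run (else None): round brass foot 40 mm across and 8 mm thick, steel neck 12 mm across, on top a dark wooden grip 22 mm across and 26 mm tall; 62 mm tall in all. Loose, 130 g, stands on its foot. Origin: centre of the foot's underside; z up along the neck. Round, so its yaw means nothing. There are 1 to 3 large ones
- small1: a small work-holder, if present in this run (else None): round brass foot 30 mm across and 8 mm thick, steel neck 12 mm across, on top a dark wooden grip 22 mm across and 22 mm tall; 50 mm tall in all. Loose, 80 g, stands on its foot. Origin: centre of the foot's underside; z up along the neck. Round, so its yaw means nothing. There are 1 to 3 small ones
- small2: a small work-holder, if present in this run (else None): round brass foot 30 mm across and 8 mm thick, steel neck 12 mm across, on top a dark wooden grip 22 mm across and 22 mm tall; 50 mm tall in all. Loose, 80 g, stands on its foot. Origin: centre of the foot's underside; z up along the neck. Round, so its yaw means nothing. There are 1 to 3 small ones
- small3: a small work-holder, if present in this run (else None): round brass foot 30 mm across and 8 mm thick, steel neck 12 mm across, on top a dark wooden grip 22 mm across and 22 mm tall; 50 mm tall in all. Loose, 80 g, stands on its foot. Origin: centre of the foot's underside; z up along the neck. Round, so its yaw means nothing. There are 1 to 3 small ones
- tin: bystander, loose, leave alone: round aluminium tin, 52 mm across, 20 mm tall, among the holders. Origin: centre of its underside
- bench_block: bystander, loose, leave alone: steel bench block 60 x 60 x 15 mm. Origin: centre of its underside
- brick: bystander, loose, leave alone: pale soldering brick 110 x 70 x 32 mm. Origin: centre of its underside
- jar: bystander, loose, leave alone: glass jar 72 mm across, 85 mm tall. Origin: centre of its underside
- dropper: bystander, loose, leave alone: white bottle 44 mm across, 100 mm tall. Origin: centre of its underside
- tweezers: bystander, loose, leave alone: steel tweezers 150 mm long, 6 mm high, lying along their x. Origin: on their middle, underside
- graver: bystander, loose, leave alone: hand tool lying along its x, about 200 mm long and 30 mm thick. Origin: on its middle, underside
Not all that is in view belongs to the job. Of the things shaped like the rack, the plywood one is meant.

How it is judged:
On the way, in this order (a step that is already met when the one before it is completed fails the run):
1. the rack is flush in the corner of the bench stop, still empty (x of rack in the frame of fence above -0.0745 m and y of rack in the frame of fence below 0.0755 m and z of rack in the frame of fence below 0.004 m and angle between the x axis of rack and the x axis of fence, either way round below 0.035 rad), for 0.2 s.
2. a first holder stands in its channel under the lips (((x of large1 in the frame of rack between -0.052 and 0.05 m and y of large1 in the frame of rack between -0.046 and -0.026 m and z of large1 in the frame of rack between 0 and 0.0115 m and angle between large1's own z axis and vertical below 0.15 rad) or (x of small1 in the frame of rack between -0.057 and 0.05 m and y of small1 in the frame of rack between 0.026 and 0.046 m and z of small1 in the frame of rack between 0 and 0.0115 m and angle between small1's own z axis and vertical below 0.15 rad) or (x of large2 in the frame of rack between -0.052 and 0.05 m and y of large2 in the frame of rack between -0.046 and -0.026 m and z of large2 in the frame of rack between 0 and 0.0115 m and angle between large2's own z axis and vertical below 0.15 rad) or (x of small2 in the frame of rack between -0.057 and 0.05 m and y of small2 in the frame of rack between 0.026 and 0.046 m and z of small2 in the frame of rack between 0 and 0.0115 m and angle between small2's own z axis and vertical below 0.15 rad) or (x of large3 in the frame of rack between -0.052 and 0.05 m and y of large3 in the frame of rack between -0.046 and -0.026 m and z of large3 in the frame of rack between 0 and 0.0115 m and angle between large3's own z axis and vertical below 0.15 rad) or (x of small3 in the frame of rack between -0.057 and 0.05 m and y of small3 in the frame of rack between 0.026 and 0.046 m and z of small3 in the frame of rack between 0 and 0.0115 m and angle between small3's own z axis and vertical below 0.15 rad))), for 0.2 s.
At the end, for the whole second after the job is handed in: The rack is within about 4.5 mm of both bars of the bench stop and square to it within 0.035 rad; every holder present stands upright in the channel of its size with its foot under the lips and no more than 2 mm of foot out of the front; all at rest (all of step 1 and x of large1 in the frame of rack between -0.052 and 0.05 m and y of large1 in the frame of rack between -0.046 and -0.026 m and z of large1 in the frame of rack between 0 and 0.0115 m and angle between each of large1, small1, large2, small2, large3, small3's own z axis and vertical below 0.15 rad and x of small1 in the frame of rack between -0.057 and 0.05 m and y of small1 in the frame of rack between 0.026 and 0.046 m and z of small1 in the frame of rack between 0 and 0.0115 m and x of large2 in the frame of rack between -0.052 and 0.05 m and y of large2 in the frame of rack between -0.046 and -0.026 m and z of large2 in the frame of rack between 0 and 0.0115 m and x of small2 in the frame of rack between -0.057 and 0.05 m and y of small2 in the frame of rack between 0.026 and 0.046 m and z of small2 in the frame of rack between 0 and 0.0115 m and x of large3 in the frame of rack between -0.052 and 0.05 m and y of large3 in the frame of rack between -0.046 and -0.026 m and z of large3 in the frame of rack between 0 and 0.0115 m and x of small3 in the frame of rack between -0.057 and 0.05 m and y of small3 in the frame of rack between 0.026 and 0.046 m and z of small3 in the frame of rack between 0 and 0.0115 m and linear speed of each of large1, small1, large2, small2, large3, small3, rack below 0.02 m/s); the robot touches nothing.
It fails at once if a bystander was moved more than 40 mm or tipped (distance of any of tin, bench_block, brick, jar, dropper, tweezers, graver from where it was at the start of the episode above 0.04 m or angle between any of jar, dropper's own z axis and vertical above 0.5 rad).
Of large1, small1, large2, small2, large3, small3 only 4 to 6 are there at a start; the rules pass over those that are not, and their reading is None.
At some moment in a run one of large1, small1, large2, small2, large3, small3 may be knocked a few centimetres aside while the robot is not near it.
Once in a run the grip may slacken for a moment while it holds something.
It also fails if it takes over 210 s, if anything falls off the work surface, if the arm or the gripper's body presses on something with over 40 N, if the wrist force passes 120 N, or if a joint passes its speed limit or range.

## Working session

There is one attempt and no reset: what is moved stays moved. The work goes in short steps, Python scripts to look and compute and a tool call to move; the robot and the scene stay as the last step left them, time stands still between calls to the robot, and variables do not carry over. Pictures are saved under pics/ and viewed, and the job is handed in when it is done.

Besides the shell and the picture viewer there is one more tool, called after ">>>" in YAML: its name, and indented under it one key for each argument. carry_out: Moves the arm, as the interface text tells. Its arguments: {"type":"object","properties":{"motion":{"type":"array"},"jaw":{"type":"number"}},"required":["motion"]}

```bash
ls -la; mkdir -p pics; python3 - <<'E'
from station import bot
import cv2
o=bot.get_obs(); print(o)
for n in ["scene","side","wrist"]:
    p,d=bot.read_camera(n); cv2.imwrite(f"pics/{n}0.png",p)
    print(n,bot.camera_params(n), (d>0).mean())
E
```

```text
total 12
drwxr-xr-x  3 agent agent 4096 Dec  7 07:06 .
drwxr-xr-x 23 root  root  4096 Dec  7 07:06 ..
drwxr-xr-x  2 agent agent 4096 Dec  7 07:06 pics
{'time': 0.0, 'joint_positions': array([ 1.23337702e+00,  3.00471576e-01,  1.52156959e+00,  1.35878254e-05,
        1.32071290e+00, -6.66080048e-02]), 'qvel': array([ 0.00021155,  0.00060997,  0.0007378 , -0.00204215,  0.00348612,
       -0.0008085 ]), 'tau': array([ 2.68222779e-03, -5.31811595e+01, -3.52730584e+01,  7.09373178e-02,
        2.44394486e-02, -8.52377752e-05]), 'tcp_pos': array([0.14704913, 0.5297064 , 0.20489093]), 'eef_rot': array([ 3.14391214e-04,  7.96089216e-01,  6.05179001e-01, -4.88286429e-04]), 'force': array([ 0.09070324, -0.47535865,  0.21817811]), 'wrist_torque': array([ 0.00173766, -0.03951687, -0.05043591]), 'opening': 0.09406440078995719}
scene {'intrinsics': array([[452.50965924,   0.        , 316.26044254],
       [  0.        , 452.50965924, 238.98874598],
       [  0.        ,   0.        ,   1.        ]]), 'distortion': array([-0.07763377,  0.        ,  0.        ,  0.        ,  0.        ]), 'position'
[... 481 characters left out ...]
9295,  0.49818551, -0.1056388 , -0.16628948])} 0.9907779947916666
wrist {'intrinsics': array([[382.80688175,   0.        , 319.36290243],
       [  0.        , 382.80688175, 242.68075551],
       [  0.        ,   0.        ,   1.        ]]), 'distortion': array([-0.02687425,  0.        ,  0.        ,  0.        ,  0.        ]), 'T_tool_cam': array([[ 9.99999949e-01,  1.73265999e-04, -2.69127674e-04,
         7.53106378e-04],
       [ 1.00652247e-04, -9.68385607e-01, -2.49458023e-01,
        -7.21434682e-02],
       [-3.03841960e-04,  2.49457984e-01, -9.68385575e-01,
        -1.79518362e-01],
       [ 0.00000000e+00,  0.00000000e+00,  0.00000000e+00,
         1.00000000e+00]])} 0.995771484375
```

View pics/scene0.png

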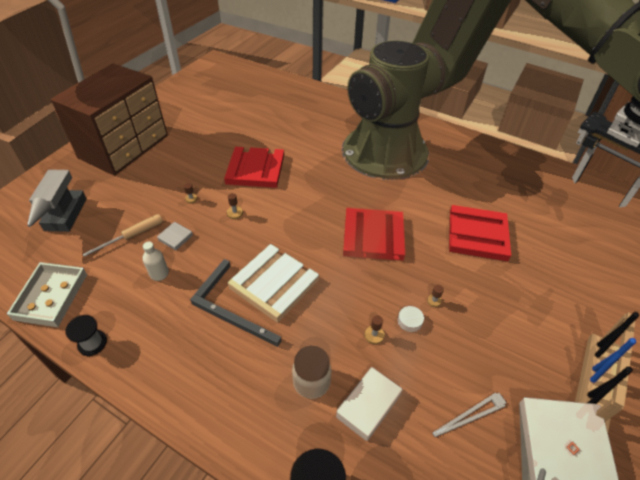

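View pics/side0.png

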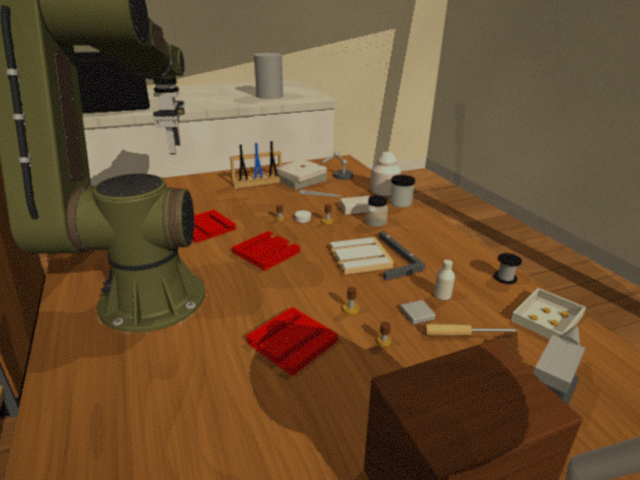

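View pics/wrist0.png

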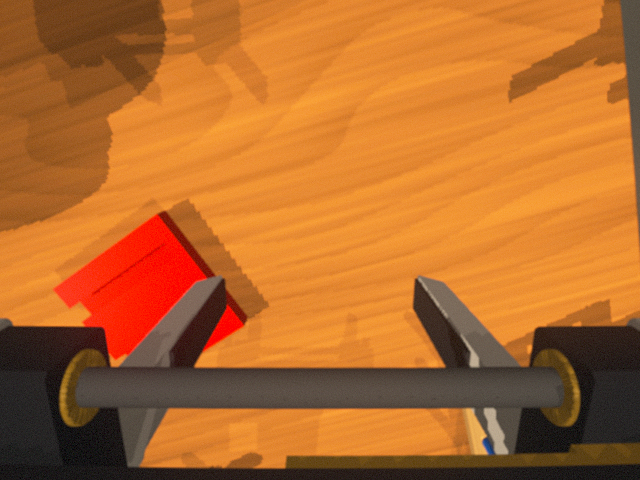

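The scene shows a plywood rack at about (273,281) and an L stop with its corner near (205,298). I count four holders, at (190,193), (235,206), (375,330) and (437,296). The three red racks are decoys. Next I'll write helpers and measure.

```bash
cat > h.py <<'E'
import numpy as np, cv2
from scipy.spatial.transform import Rotation as R
from station import bot
def rot(q): return R.from_quat([q[1],q[2],q[3],q[0]]).as_matrix()
F=np.diag([1.,-1,-1])
def tool(o=None):
    o=o or bot.get_obs(); T=np.eye(4); T[:3,:3]=rot(o['eef_rot']); T[:3,3]=o['tcp_pos']; return T
class Cam:
    def __init__(s,n,save=None):
        p=bot.camera_params(n); s.K=p['intrinsics']; s.D=p['distortion']
        if n=='wrist': T=tool()@p['T_tool_cam']; s.Rw=T[:3,:3]@F; s.c=T[:3,3]
        else: s.Rw=rot(p['orientation'])@F; s.c=np.array(p['position'])
        s.img,s.d=bot.read_camera(n)
        if save: cv2.imwrite(f'pics/{save}.png',s.img)
    def rays(s,uv):
        uv=np.asarray(uv,float).reshape(-1,1,2); q=cv2.undistortPoints(uv,s.K,s.D)[:,0]
        return np.c_[q,np.ones(len(q))]@s.Rw.T
    def cast(s,uv,z):
        r=s.rays(uv); return s.c+r*((z-s.c[2])/r[:,2])[:,None]
    def proj(s,P):
        P=(np.asarray(P,float).reshape(-1,3)-s.c)@s.Rw
        return cv2.projectPoints(P,np.zeros(3),np.zeros(3),s.K,s.D)[0][:,0]
    def cloud(s):
        v,u=np.mgrid[0:480,0:640]; r=s.rays(np.c_[u.ravel(),v.ravel()])
        return (s.c+r*s.d.ravel()[:,None]).reshape(480,640,3)
def tri(c1,uv1,c2,uv2):
    A=np.c_[c1.rays([uv1])[0],-c2.rays([uv2])[0]]; t=np.linalg.lstsq(A,c2.c-c1.c,rcond=None)[0]
    a=c1.c+A[:,0]*t[0]; b=c2.c-A[:,1]*t[1]; return (a+b)/2,np.linalg.norm(a-b)
E
python3 - <<'E'
from h import *
np.set_printoptions(precision=4,suppress=True)
for n in ['scene','side']:
    c=Cam(n); X=c.cloud()
    pts=dict(scene=[(190,193),(235,206),(375,330),(437,296),(410,319),(273,281),(175,237),(312,370),(370,403),(154,262),(470,415),(150,228),(260,165),(375,233),(480,230),(205,297),(227,265),(280,340)],
     side=[(351,300),(384,332),(328,213),(280,212),(303,217),(360,255),(418,312),(377,210)])[n]
    for p in pts: print(n,p,X[p[1],p[0]])
    Z=X[...,2]; big=cv2.resize(c.img[150:450,80:560] if n=='scene' else c.img[180:360,230:530],None,fx=1.6 if n=='scene' else 2.6,fy=1.6 if n=='scene' else 2.6,interpolation=cv2.INTER_CUBIC); cv2.imwrite(f'pics/{n}1.png',big)
E
```

```text
scene (190, 193) [ 0.458  -0.3394  0.0349]
scene (235, 206) [ 0.4356 -0.2132  0.0327]
scene (375, 330) [0.5781 0.2369 0.0384]
scene (437, 296) [0.4362 0.3145 0.0346]
scene (410, 319) [0.5069 0.2853 0.0187]
scene (273, 281) [ 0.5722 -0.0088  0.0228]
scene (175, 237) [ 0.5798 -0.2868  0.014 ]
scene (312, 370) [0.7333 0.1845 0.0875]
scene (370, 403) [0.713  0.2925 0.0319]
scene (154, 262) [ 0.6857 -0.2367  0.0646]
scene (470, 415) [0.6297 0.4601 0.0008]
scene (150, 228) [ 0.5873 -0.3629  0.0107]
scene (260, 165) [ 0.2615 -0.2608  0.0203]
scene (375, 233) [0.3317 0.1217 0.0237]
scene (480, 230) [0.1893 0.3379 0.0219]
scene (205, 297) [ 0.6722 -0.1208  0.003 ]
scene (227, 265) [ 0.5862 -0.1241  0.019 ]
scene (280, 340) [0.6797 0.0789 0.0115]
side (351, 300) [ 0.4312 -0.2251  0.0321]
side (384, 332) [ 0.4436 -0.3595  0.037 ]
side (328, 213) [0.5664 0.2235 0.0376]
side (280, 212) [0.4271 0.3011 0.0307]
side (303, 217) [0.4915 0.2565 0.0212]
side (360, 255) [ 0.5533 -0.0337  0.0234]
side (418, 312) [ 0.5703 -0.3017  0.0121]
side (377, 210) [0.7032 0.1448 0.0596]
```

View pics/scene1.png

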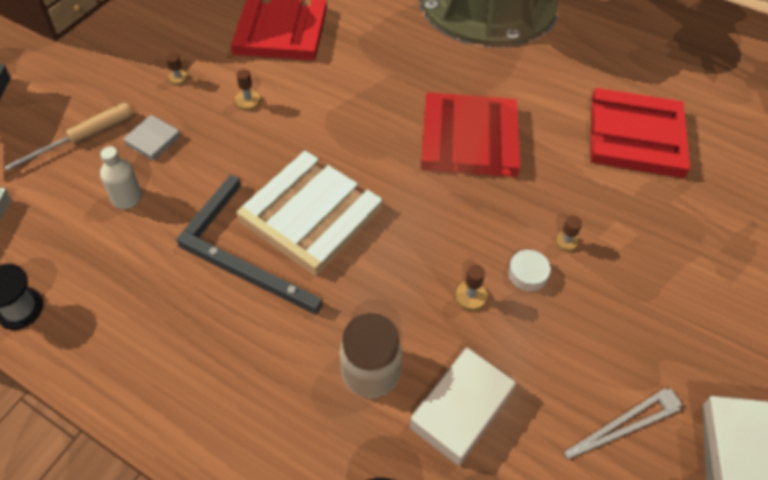

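View pics/side1.png

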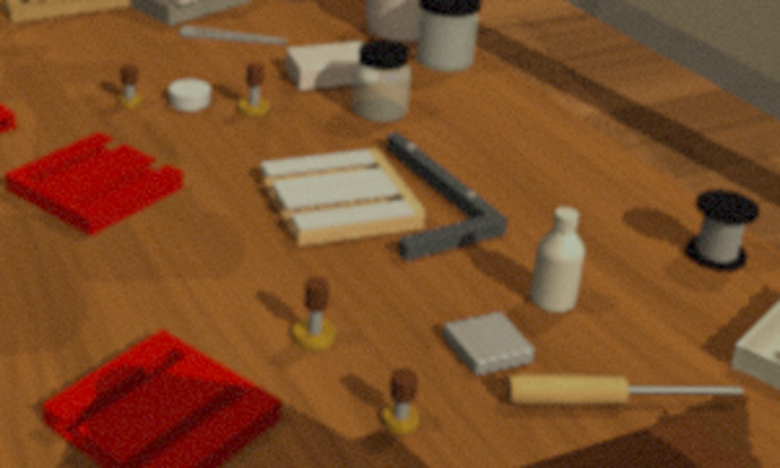

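```bash
python3 - <<'E'
from h import *
np.set_printoptions(precision=4,suppress=True)
c=Cam('scene'); X=c.cloud(); Z=X[...,2]; hsv=cv2.cvtColor(c.img,cv2.COLOR_BGR2HSV)
# rack top: bright, low-sat, z ~.022
m=((hsv[...,1]<90)&(hsv[...,2]>130)&(abs(Z-.022)<.008)).astype(np.uint8); m[:, :225]=0; m[:,325:]=0; m[:235]=0;m[320:]=0
cn=max(cv2.findContours(cv2.morphologyEx(m,cv2.MORPH_CLOSE,np.ones((9,9))),0,2)[0],key=cv2.contourArea)
W=c.cast(cn.reshape(-1,2),.022)[:,:2]; r=cv2.minAreaRect((W*1000).astype(np.float32)); print('rack',r, cv2.boxPoints(r))
# fence: dark, z 
m=((hsv[...,2]<85)&(hsv[...,1]<110)&(abs(Z-.016)<.01)).astype(np.uint8); m[:,:180]=0;m[:,290:]=0;m[:250]=0;m[350:]=0
cn=max(cv2.findContours(m,0,2)[0],key=cv2.contourArea); ap=cv2.approxPolyDP(cn,3,True).reshape(-1,2)
print(ap.tolist()); print(c.cast(ap,.02)[:,:2])
E
```

```text
rack ((563.7395629882812, -12.388458251953125), (145.2415008544922, 140.3376007080078), 82.32417297363281) [[484.4997 -74.9862]
 [623.5798 -93.7308]
 [642.9794  50.2093]
 [503.8994  68.9539]]
[[192, 300], [193, 304], [275, 345], [280, 341]]
[[ 0.6999 -0.1297]
 [ 0.7065 -0.1213]
 [ 0.6976  0.0794]
 [ 0.6853  0.0831]]
```

>>> carry_out:
  motion: [-25,40,0,0,-50,80,0,0,-75,120,0,0,-100,160,0,0,-125,195,0,0,-150,235,0,0,-175,275,0,0,-200,315,0,0,-225,355,0,0,-250,395,0,0,-275,435,0,0,-300,475,0,0]

```text
time: 1.5
tcp_pos: [0.5256, 0.112, 0.2055]
eef_rot: [0.0, 0.796, 0.605, 0.0]
force: [0.2, 0.2, 0.5]
opening: 0.094
```

>>> carry_out:
  motion: [-25,40,-10,-6,-50,83,-20,-12,-75,125,-30,-18.5,-100,165,-30,-18.5,-100,165,-30,-18.5,-100,165,-30,-18.5]

```text
time: 2.1
tcp_pos: [0.6568, -0.0272, 0.2344]
eef_rot: [-0.001, 0.689, 0.725, -0.0]
force: [-0.5, -0.3, 0.3]
opening: 0.0939
```

```bash
python3 - <<'E'
from h import *
c=Cam('wrist','w1');print(bot.get_obs()['tcp_pos'],bot.get_obs()['eef_rot'])
E
```

```text
[ 0.65646951 -0.02633514  0.23502265] [-3.73985258e-04  6.88543698e-01  7.25194734e-01 -1.83969863e-04]
```

View pics/w1.png

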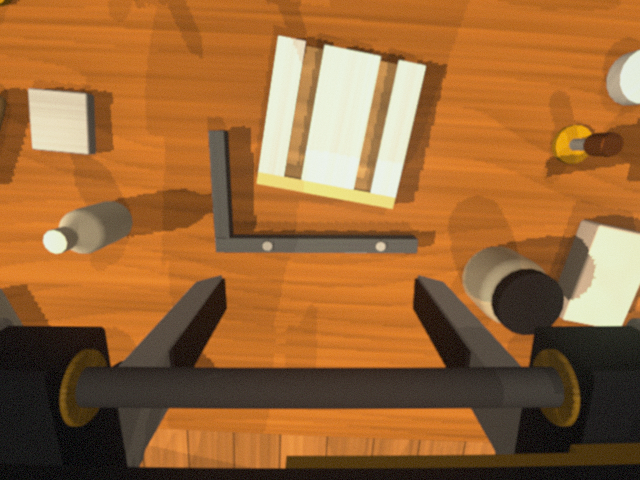

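```bash
cat > meas.py <<'E'
from h import *
np.set_printoptions(precision=4,suppress=True)
def line(P): vx,vy,x,y=cv2.fitLine(P.astype(np.float32),cv2.DIST_HUBER,0,1e-4,1e-4).ravel(); return np.array([x,y]),np.array([vx,vy])
def isect(a,b):
    t=np.linalg.solve(np.c_[a[1],-b[1]],b[0]-a[0]); return a[0]+a[1]*t[0]
def fence(c,zb=.02):
    hsv=cv2.cvtColor(c.img,cv2.COLOR_BGR2HSV); 
    m=((hsv[...,2]<110)&(hsv[...,1]<100)).astype(np.uint8); W=c.cast(np.c_[np.meshgrid(np.arange(640),np.arange(480))[0].ravel(),np.meshgrid(np.arange(640),np.arange(480))[1].ravel()],zb)[:,:2].reshape(480,640,2)
    # rows region near the expected L
    roi=(W[...,0]>.55)&(W[...,0]<.73)&(W[...,1]>-.16)&(W[...,1]<.11); m[~roi]=0
    m=cv2.morphologyEx(m,cv2.MORPH_CLOSE,np.ones((5,5),np.uint8))
    n,l,st,_=cv2.connectedComponentsWithStats(m); k=1+np.argmax(st[1:,4]); return (l==k),W
def rack(c,box):
    X=c.cloud(); 
    m=((abs(X[...,2]-.022)<.007)&(X[...,0]>box[0])&(X[...,0]<box[1])&(X[...,1]>box[2])&(X[...,1]<box[3]))
    return m,X
E
python3 - <<'E'
from meas import *
c=Cam('wrist'); m,W=fence(c); P=W[m]; ys,xs=np.nonzero(m); print(xs.min(),xs.max(),ys.min(),ys.max(),m.sum())
hsv=cv2.cvtColor(c.img,cv2.COLOR_BGR2HSV); print('bars hsv',hsv[244,320],hsv[180,220],hsv[300,320])
print('extents',P.min(0),P.max(0))
# back bar inner edge: per column top-most pixel of bar for columns right of the side bar
cols=range(250,405,3); e=np.array([(u,np.nonzero(m[:,u])[0].min()-.5) for u in cols]); lb=line(c.cast(e,.02)[:,:2])
eo=np.array([(u,np.nonzero(m[:,u])[0].max()+.5) for u in cols]); lo=line(c.cast(eo,.02)[:,:2])
rows=range(140,225,3); e2=np.array([(np.nonzero(m[v])[0].max()+.5,v) for v in rows]); ls=line(c.cast(e2,.02)[:,:2])
e3=np.array([(np.nonzero(m[v])[0].min()-.5,v) for v in rows]); ls3=line(c.cast(e3,.02)[:,:2])
f=lambda l:np.degrees(np.arctan2(l[1][1],l[1][0]))
print('back',f(lb),f(lo),'side',f(ls),f(ls3)); print('corner',isect(lb,ls)); 
n=np.array([-lb[1][1],lb[1][0]]); print('bar width',abs((lo[0]-lb[0])@n))
X=c.cloud(); print('heights', X[180,220],X[244,320],X[240,330-100],X[120,340],X[300,320])
mk=((hsv[...,1]<110)&(hsv[...,2]>150)).astype(np.uint8); mk[:,:245]=0;mk[:,435:]=0;mk[212:]=0
mk=cv2.morphologyEx(mk,cv2.MORPH_CLOSE,np.ones((25,25),np.uint8)); cn=max(cv2.findContours(mk,0,2)[0],key=cv2.contourArea)
r=cv2.minAreaRect((c.cast(cn.reshape(-1,2),.022)[:,:2]*1000).astype(np.float32)); print('rack',r); print(cv2.boxPoints(r))
E
```

```text
209 415 131 251 4418
bars hsv [ 20  53 110] [ 18  45 103] [ 15 216 191]
extents [ 0.5765 -0.1396] [0.6998 0.0778]
back -87.04392 -87.14015 side 2.5384858 2.1740925
corner [ 0.683  -0.1177]
bar width 0.016496945
heights [ 0.6252 -0.1292  0.0191] [ 0.6873 -0.0232  0.0203] [ 0.6879 -0.119   0.0203] [ 0.5604 -0.0102  0.0226] [ 0.7596 -0.0194  0.0006]
rack ((565.0247192382812, -12.325782775878906), (144.08169555664062, 139.5019073486328), 82.45555877685547)
[[486.4189 -74.585 ]
 [624.7133 -92.901 ]
 [643.6305  49.9335]
 [505.3362  68.2494]]
```

Fence: corner (0.683, −0.118), yaw about 2.7°. Rack: centre (0.565, −0.012), yaw −7.5°. I'll push the front first, using two fingers opened to about 25 mm.

>>> carry_out:
  jaw: 0.27
  motion: [8,-45,0,0,16,-90,0,0,25,-140,0,0,33,-190,0,0,33,-190,45,0,33,-190,90,0,33,-190,135,0,33,-190,175,0,33,-190,205,0,33,-190,220,0,33,-190,228,0,33,-190,228,0]

```text
time: 3.4
tcp_pos: [0.4649, -0.003, 0.0074]
eef_rot: [-0.0, 0.688, 0.726, -0.0]
force: [0.5, -0.0, 0.8]
opening: 0.025
```

```bash
python3 - <<'E'
from h import *
Cam('wrist','w2');Cam('side','s2');o=bot.get_obs();print(o['tcp_pos'],o['eef_rot'],o['opening'])
E
```

```text
[ 0.46571666 -0.00329139  0.00848695] [5.98542840e-04 6.88236500e-01 7.25486001e-01 4.73100595e-04] 0.02561975126275156
```

View pics/w2.png

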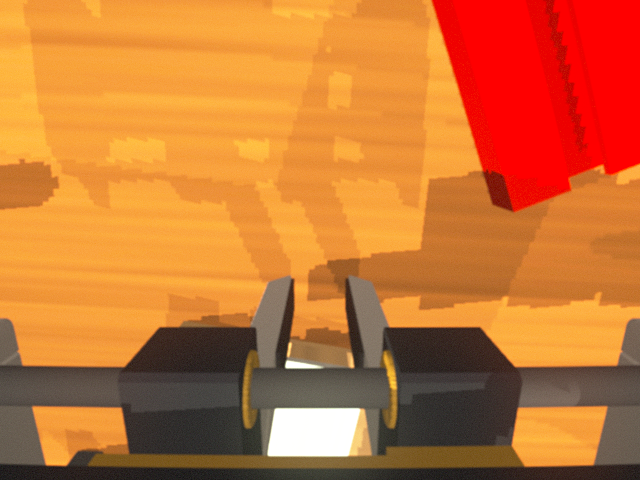

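>>> carry_out:
  motion: [0,5,0,0,0,10,0,0,0,15,0,0,0,20,0,0,0,25,0,0,0,30,0,0,0,35,0,0,0,40,0,0,0,45,0,0,0,50,0,0,0,55,0,0,0,59,0,0]

```text
time: 4.7
tcp_pos: [0.5209, -0.0008, 0.0066]
eef_rot: [-0.004, 0.689, 0.725, -0.004]
force: [-36.0, -5.1, 21.4]
opening: 0.0255
```

```bash
python3 - <<'E'
from meas import *
c=Cam('side','s3'); o=bot.get_obs();print(o['tcp_pos'],o['force'])
cv2.imwrite('pics/s3b.png',cv2.resize(c.img[200:320,260:460],None,fx=4,fy=4))
E
```

```text
[ 0.5207 -0.0008  0.0065] [-22.5633  -3.0816  11.495 ]
```

View pics/s3b.png

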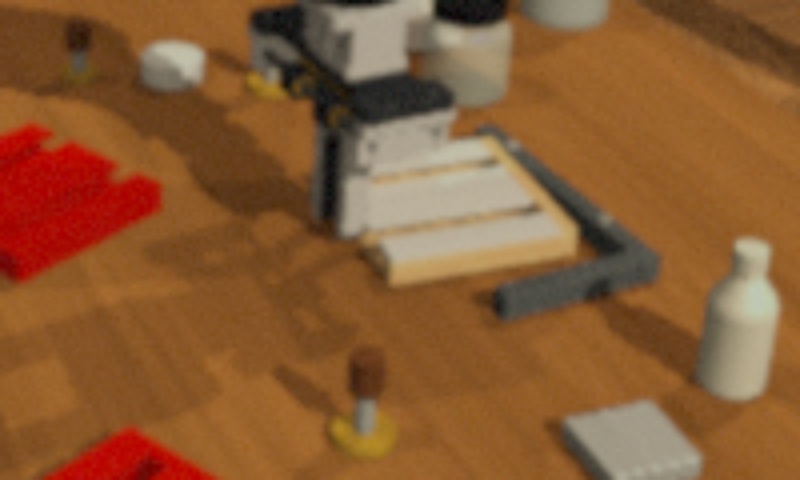

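Contact force rose to −36 N, so the rack is already on the back bar. I'll back off, lift and look.

>>> carry_out:
  motion: [0,-5,0,0,0,-15,0,0,0,-25,-20,0,0,-10,-65,0,0,30,-110,0,0,75,-155,0,0,115,-200,0,0,135,-226,0,0,135,-226,0,0,135,-226,0]

```text
time: 5.75
tcp_pos: [0.6603, 0.0066, 0.2349]
eef_rot: [0.001, 0.688, 0.725, 0.001]
force: [-0.1, -0.0, -0.6]
opening: 0.0254
```

```bash
cat > fr.py <<'E'
from meas import *
def grid():
    u,v=np.meshgrid(np.arange(640),np.arange(480)); return np.c_[u.ravel(),v.ravel()]
def fit_fence(c):
    m,W=fence(c)
    lb=[];lo=[];ls=[];ls3=[]
    return m,W
def rackrect(c,cx=.6,cy=-.04,rad=.12,k=25):
    hsv=cv2.cvtColor(c.img,cv2.COLOR_BGR2HSV); W=c.cast(grid(),.022)[:,:2].reshape(480,640,2)
    roi=(abs(W[...,0]-cx)<rad)&(abs(W[...,1]-cy)<rad)
    mk=((hsv[...,1]<110)&(hsv[...,2]>150)&roi).astype(np.uint8)
    mk=cv2.morphologyEx(mk,cv2.MORPH_CLOSE,np.ones((k,k),np.uint8)); cn=max(cv2.findContours(mk,0,2)[0],key=cv2.contourArea)
    r=cv2.minAreaRect((c.cast(cn.reshape(-1,2),.022)[:,:2]*1000).astype(np.float32)); return r,cv2.boxPoints(r)
E
python3 - <<'E'
from fr import *
c=Cam('wrist','w4');o=bot.get_obs();print(o['tcp_pos'],o['eef_rot'],o['force'])
print(rackrect(c))
m,W=fence(c); P=W[m]; print(P.min(0),P.max(0))
E
```

```text
[0.6591 0.0065 0.233 ] [0.0001 0.6884 0.7253 0.0001] [-0.2035 -0.0977 -0.7898]
(((613.6390380859375, -9.348793029785156), (143.99966430664062, 165.3741912841797), 85.52313995361328), array([[525.5842, -74.6747],
       [690.4538, -87.5832],
       [701.6939,  55.9771],
       [536.8243,  68.8856]], dtype=float32))
[ 0.5762 -0.1395] [0.6996 0.0784]
```

View pics/w4.png

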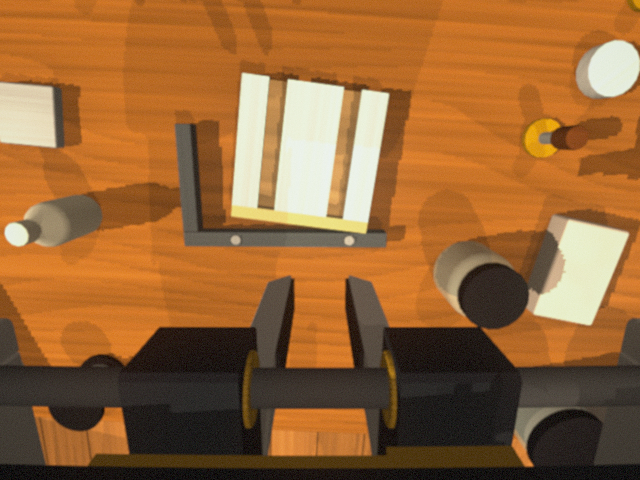

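Now the side push. I'll turn the tool 90° and put the fingers beyond the rack's +y side.

>>> carry_out:
  jaw: 0.64
  motion: [10,-7,0,8,20,-14,0,16,30,-21,0,24,40,-28,0,32,50,-35,0,40,60,-42,0,48,70,-49,0,56,80,-56,0,64,97,-69,0,72,97,-69,30,80,97,-69,70,88,97,-69,110,90]

```text
time: 7.0
tcp_pos: [0.5834, 0.0997, 0.1212]
eef_rot: [0.0, 1.0, 0.024, -0.0]
force: [0.7, 0.7, -0.6]
opening: 0.0605
```

>>> carry_out:
  motion: [0,0,40,0,0,0,80,0,0,0,105,0,0,0,114,0,0,0,114,0,0,0,114,0]

```text
time: 7.6
tcp_pos: [0.5853, 0.0998, 0.0106]
eef_rot: [-0.0, 1.0, 0.026, 0.001]
force: [0.2, 0.4, 1.7]
opening: 0.0599
```

```bash
python3 - <<'E'
from h import *
o=bot.get_obs();print(o['tcp_pos'],o['eef_rot'],o['opening'],o['force'])
E
```

```text
[0.58534711 0.09976925 0.01060727] [-6.25665178e-05  9.99661356e-01  2.60136956e-02  6.76667443e-04] 0.05992598511135433 [0.17031531 0.41027953 1.72156519]
```

>>> carry_out:
  motion: [0,10,2,0,0,15,2,0,0,20,2,0,0,25,2,0,0,30,2,0,0,35,2,0,0,40,2,0,0,45,2,0,0,50,2,0,0,54,2,0,0,54,2,0]

```text
time: 8.7
tcp_pos: [0.5875, 0.0458, 0.0075]
eef_rot: [-0.0, 1.0, 0.026, -0.0]
force: [-2.8, 2.0, 1.0]
opening: 0.0603
```

>>> carry_out:
  motion: [0,4,0,0,0,8,0,0,0,10,0,0]

```text
time: 9.0
tcp_pos: [0.5879, 0.0363, 0.0074]
eef_rot: [-0.001, 1.0, 0.026, -0.001]
force: [-4.9, 7.9, 3.3]
opening: 0.0601
```

>>> carry_out:
  motion: [0,2,0,0,0,3,0,0,0,4,0,0]

```text
time: 9.3
tcp_pos: [0.588, 0.0325, 0.0075]
eef_rot: [-0.001, 1.0, 0.026, -0.001]
force: [-4.6, 7.7, 2.9]
opening: 0.06
```

>>> carry_out:
  motion: [0,1,0,0,0,2,0,0,0,3,0,0]

```text
time: 9.6
tcp_pos: [0.5882, 0.0295, 0.0074]
eef_rot: [-0.001, 1.0, 0.026, -0.001]
force: [-4.7, 8.4, 2.7]
opening: 0.0604
```

```bash
python3 - <<'E'
from h import *
c=Cam('scene','sc5'); d=Cam('side')
cv2.imwrite('pics/sc5b.png',np.vstack([cv2.resize(c.img[230:360,180:340],None,fx=4,fy=4)[:, :640],]))
cv2.imwrite('pics/s5b.png',cv2.resize(d.img[210:310,310:450],None,fx=5,fy=5))
E
```

```text
(no output)
```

View pics/sc5b.png

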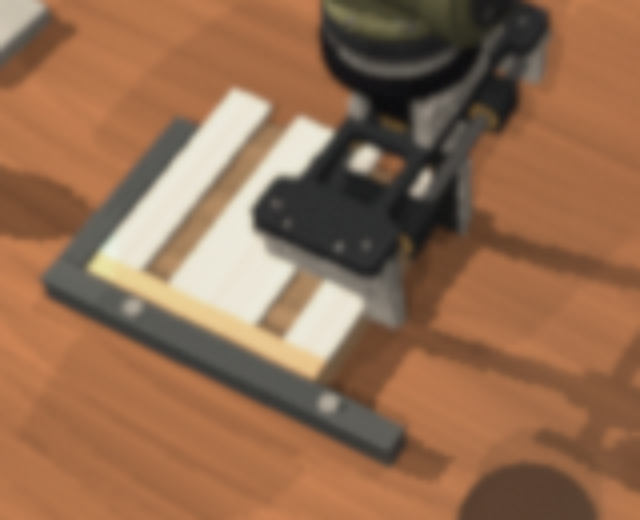

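View pics/s5b.png

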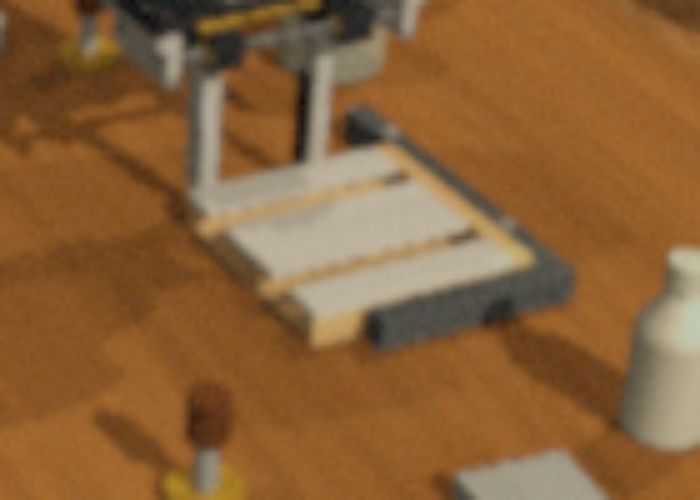

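Nearly home. I'll push a bit more until the force rises.

>>> carry_out:
  motion: [0,1,0,0,0,2,0,0,0,2,0,0]

```text
time: 10.0
tcp_pos: [0.5883, 0.0274, 0.0074]
eef_rot: [-0.001, 1.0, 0.026, -0.001]
force: [-3.6, 7.6, 3.8]
opening: 0.0604
```

>>> carry_out:
  motion: [0,1,0,0,0,2,0,0,0,2,0,0]

```text
time: 10.3
tcp_pos: [0.5884, 0.0258, 0.0074]
eef_rot: [-0.001, 1.0, 0.026, -0.001]
force: [-4.6, 10.0, 4.1]
opening: 0.0598
```

>>> carry_out:
  motion: [0,1,0,0,0,2,0,0,0,2,0,0]

```text
time: 10.6
tcp_pos: [0.5884, 0.0257, 0.0075]
eef_rot: [-0.002, 1.0, 0.026, -0.001]
force: [-4.3, 23.1, 4.2]
opening: 0.0603
```

>>> carry_out:
  motion: [0,1,0,0,0,1,0,0]

```text
time: 10.8
tcp_pos: [0.5884, 0.0256, 0.0075]
eef_rot: [-0.003, 1.0, 0.026, -0.001]
force: [-4.8, 29.9, 4.7]
opening: 0.0603
```

>>> carry_out:
  motion: [0,-8,0,0,0,-20,0,0,0,-20,-45,0,0,-20,-90,0,0,0,-130,-8,10,20,-170,-16,25,40,-210,-24,40,55,-228,-32,60,55,-228,-40,70,55,-228,-48,70,55,-228,-56,70,55,-228,-64]

```text
time: 12.0
tcp_pos: [0.6622, -0.0294, 0.2351]
eef_rot: [0.0, 0.832, 0.554, -0.0]
force: [-0.3, -0.1, 0.5]
opening: 0.0598
```

>>> carry_out:
  jaw: 0.27
  motion: [0,0,0,-8,0,0,0,-16,0,0,0,-24,0,0,0,-26,0,0,0,-26]

```text
time: 12.5
tcp_pos: [0.6619, -0.0294, 0.2354]
eef_rot: [0.0, 0.688, 0.725, -0.0]
force: [0.2, 1.1, 0.5]
opening: 0.0264
```

```bash
python3 - <<'E'
from fr import *
c=Cam('wrist','w6');o=bot.get_obs();print(o['tcp_pos'],o['eef_rot'],o['force'])
E
```

```text
[ 0.662  -0.0294  0.2354] [ 0.0001  0.6889  0.7248 -0.0001] [-0.5712  0.118   0.4327]
```

View pics/w6.png

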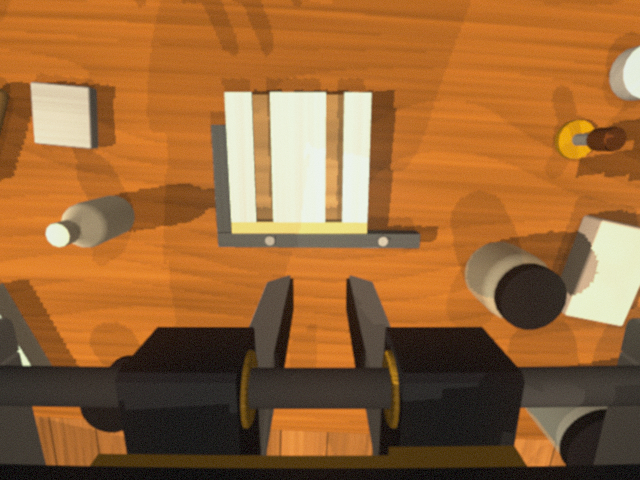

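>>> carry_out:
  motion: [-4,-45,0,0,-8,-90,0,0,-16,-130,0,0,-16,-158,20,0,-16,-158,65,0,-16,-158,110,0,-16,-158,155,0,-16,-158,195,0,-16,-158,220,0,-16,-158,228,0,-16,-150,228,0,-16,-145,228,0]

```text
time: 13.75
tcp_pos: [0.5197, -0.0531, 0.009]
eef_rot: [0.001, 0.689, 0.725, 0.001]
force: [0.7, -0.4, -0.0]
opening: 0.0253
```

>>> carry_out:
  motion: [0,4,0,0,0,7,0,0,0,9,0,0,0,11,0,0,0,11,0,0]

```text
time: 14.25
tcp_pos: [0.5291, -0.0524, 0.0076]
eef_rot: [0.0, 0.688, 0.725, 0.0]
force: [-0.4, -0.3, -0.3]
opening: 0.0249
```

>>> carry_out:
  motion: [0,1,0,0,0,2,0,0,0,3,0,0,0,4,0,0,0,4,0,0]

```text
time: 14.75
tcp_pos: [0.5321, -0.0522, 0.0073]
eef_rot: [-0.001, 0.688, 0.725, -0.001]
force: [-6.4, -0.4, 5.4]
opening: 0.0251
```

>>> carry_out:
  motion: [0,0.5,0,0,0,1,0,0,0,1,0,0]

```text
time: 15.05
tcp_pos: [0.5321, -0.0521, 0.0073]
eef_rot: [-0.002, 0.688, 0.725, -0.002]
force: [-13.4, -1.2, 12.2]
opening: 0.0256
```

The rack is seated: it stops dead under 13 N and the front is where expected. I'll retreat and survey the right-hand holders.

>>> carry_out:
  jaw: 0.55
  motion: [0,-8,0,0,0,-25,-5,0,0,-35,-50,0,0,-42,-95,0,-30,-42,-130,0,-65,-42,-160,0,-105,-42,-190,0,-145,-42,-215,0,-180,-42,-228,0,-196,-42,-228,0,-196,-42,-228,0,-196,-42,-228,0]

```text
time: 16.25
tcp_pos: [0.5019, -0.249, 0.2343]
eef_rot: [-0.001, 0.688, 0.725, -0.0]
force: [-0.6, -0.7, 0.0]
opening: 0.0519
```

```bash
python3 - <<'E'
from fr import *
c=Cam('wrist','w7');o=bot.get_obs();print(o['tcp_pos'],o['eef_rot'],o['force'])
E
```

```text
[ 0.5021 -0.2487  0.2345] [-0.0008  0.6881  0.7256 -0.0001] [ 0.305  -0.4261 -0.5055]
```

View pics/w7.png

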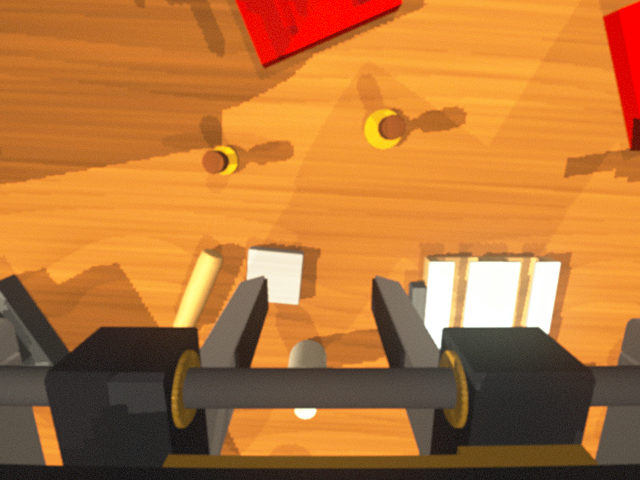

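```bash
cat > hold.py <<'E'
from fr import *
def feet(c,xr=(.3,.72),yr=(-.45,.5),amin=40,v=1):
    hsv=cv2.cvtColor(c.img,cv2.COLOR_BGR2HSV); H,S,V=cv2.split(hsv)
    W=c.cast(grid(),.008)[:,:2].reshape(480,640,2)
    m=((H>=20)&(H<=34)&(S>150)&(V>90)&(W[...,0]>xr[0])&(W[...,0]<xr[1])&(W[...,1]>yr[0])&(W[...,1]<yr[1])).astype(np.uint8)
    m=cv2.morphologyEx(m,cv2.MORPH_OPEN,np.ones((3,3),np.uint8)); m=cv2.morphologyEx(m,cv2.MORPH_CLOSE,np.ones((7,7),np.uint8))
    out=[]
    for cn in cv2.findContours(m,0,2)[0]:
        if cv2.contourArea(cn)<amin: continue
        p=c.cast(cn.reshape(-1,2),.008)[:,:2]; (x,y),r=cv2.minEnclosingCircle((p*1000).astype(np.float32))
        out.append((x/1000,y/1000,r)); 
        if v: print('foot',np.round([x,y,r],1),'px',cn.reshape(-1,2).mean(0).round())
    return out
E
python3 - <<'E'
from hold import *
c=Cam('wrist'); hsv=cv2.cvtColor(c.img,cv2.COLOR_BGR2HSV); print(hsv[130,372],hsv[160,234],hsv[127,391],hsv[161,213])
feet(c); X=c.cloud(); print(X[125,392],X[161,211])
for n in ['scene','side']:
    d=Cam(n); h=cv2.cvtColor(d.img,cv2.COLOR_BGR2HSV); q=(212,236) if n=='scene' else (309,351); print(n,h[q]); feet(d,amin=8)
E
```

```text
[ 25 227 253] [ 21 230 233] [ 12 191 183] [ 12 200 190]
foot [ 451.  -350.9   14.6] px [227. 158.]
foot [ 411.4 -187.8   19.8] px [379. 129.]
[ 0.4101 -0.1884  0.0622] [ 0.4503 -0.3512  0.0518]
scene [ 12 151 171]
side [ 14 179 148]
foot [ 447.2 -356.1   14.7] px [384. 342.]
foot [ 411.9 -195.2   19.2] px [339. 303.]
foot [562.7 221.9  16.9] px [326. 222.]
```

```bash
python3 - <<'E'
from hold import *
c=Cam('wrist');d=Cam('side');cv2.imwrite('pics/s8.png',cv2.resize(d.img[200:360,230:530],None,fx=2.6,fy=2.6))
def brown(k,x,y,r=.03):
    h=cv2.cvtColor(k.img,cv2.COLOR_BGR2HSV); X=k.cloud(); m=(np.hypot(X[...,0]-x,X[...,1]-y)<r)&(X[...,2]>.028)
    return X[m],np.argwhere(m)
for x,y in [(.411,-.188),(.451,-.351)]:
    for k in (c,d):
        P,_=brown(k,x,y); print(len(P),np.percentile(P[:,2],97) if len(P) else None, P.mean(0) if len(P) else None)
    # triangulate top: topmost px of the side blob vs wrist top-face centre
    P,px=brown(d,x,y); top=px[px[:,0]<=px[:,0].min()+1].mean(0)[::-1]
    P,px=brown(c,x,y); t=px[P[:,2]>np.percentile(P[:,2],60)].mean(0)[::-1]
    print('tri',tri(c,t,d,top))
E
```

```text
553 0.06366405124960539 [ 0.4117 -0.1884  0.0604]
265 0.5879400795482222 [ 0.4057 -0.1981  0.3327]
tri (array([ 0.3981, -0.2644,  0.5909]), np.float64(0.09244795087008))
497 0.05137947286994411 [ 0.4504 -0.349   0.0479]
174 0.37455885996677535 [ 0.4549 -0.35    0.1339]
tri (array([ 0.4637, -0.2869,  0.356 ]), np.float64(0.06977945170296854))
```

View pics/s8.png

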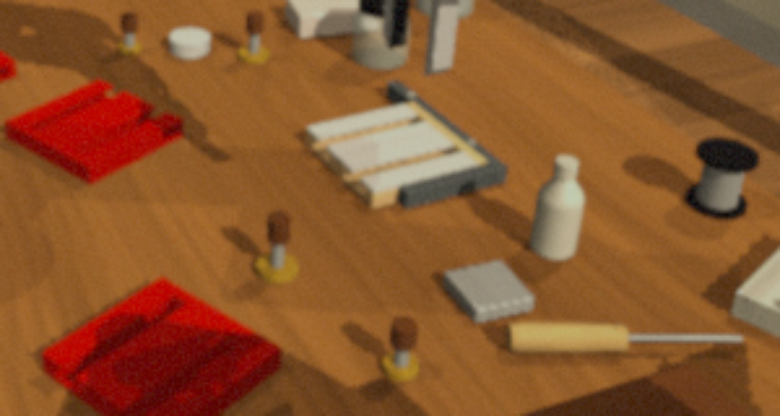

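The picture shows all four holders standing, with the large right one knocked to a new spot, now at side px (337,282). Grip tops read about 62 and 51 mm. I'll go for that large one.

>>> carry_out:
  jaw: 0.55
  motion: [33,-44,0,0,65,-88,0,0,65,-88,40,0,65,-88,85,0,65,-88,120,0,65,-88,120,0]

```text
time: 17.15
tcp_pos: [0.4091, -0.1884, 0.1122]
eef_rot: [-0.003, 0.688, 0.725, -0.001]
force: [0.2, 0.8, 1.1]
opening: 0.0517
```

```bash
python3 - <<'E'
from hold import *
d=Cam('side');c=Cam('wrist','w9');o=bot.get_obs();print(o['tcp_pos'],o['eef_rot'])
feet(c)
E
```

```text
[ 0.4113 -0.1897  0.1164] [ 0.0001  0.6883  0.7254 -0.    ]
foot [ 451.  -351.1   14.9] px [116. 278.]
foot [ 417.4 -171.8    4.7] px [340. 252.]
foot [ 411.1 -187.8   19.8] px [312. 234.]
```

View pics/w9.png

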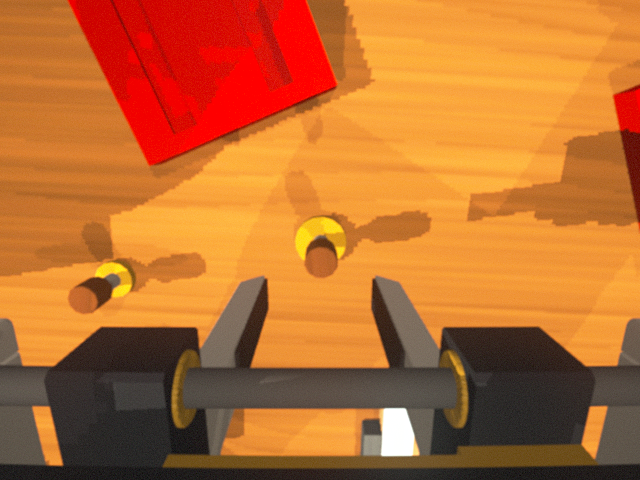

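Foot agrees in the two views, (411,−188) mm. Descend and grip.

>>> carry_out:
  motion: [2,0,40,0,2,0,70,0,2,0,84,0,2,0,84,0]

```text
time: 17.65
tcp_pos: [0.4112, -0.1878, 0.0318]
eef_rot: [-0.0, 0.688, 0.725, -0.0]
force: [-0.3, -0.2, -0.1]
opening: 0.0517
```

>>> carry_out:
  jaw: 0
  motion: [0,0,0,0,0,0,0,0,0,0,0,0,0,0,0,0,0,0,0,0,0,0,0,0]

```text
time: 18.25
tcp_pos: [0.4112, -0.1879, 0.032]
eef_rot: [0.001, 0.688, 0.725, 0.0]
force: [-1.1, -0.4, 7.1]
opening: 0.0213
```

>>> carry_out:
  motion: [0,0,-4,0,0,0,-8,0,0,0,-8,0]

```text
time: 18.55
tcp_pos: [0.411, -0.1878, 0.0399]
eef_rot: [0.0, 0.688, 0.725, 0.0]
force: [0.3, -0.5, -1.8]
opening: 0.021
```

```bash
python3 - <<'E'
from hold import *
d=Cam('side');o=bot.get_obs();print(o['tcp_pos'],o['eef_rot'],o['opening'],o['force'])
cv2.imwrite('pics/s10.png',cv2.resize(d.img[230:350,270:430],None,fx=4,fy=4))
E
```

```text
[ 0.4109 -0.1877  0.0397] [0.0002 0.6884 0.7253 0.    ] 0.021322527300578112 [-0.7112  0.2792 -1.8431]
```

View pics/s10.png

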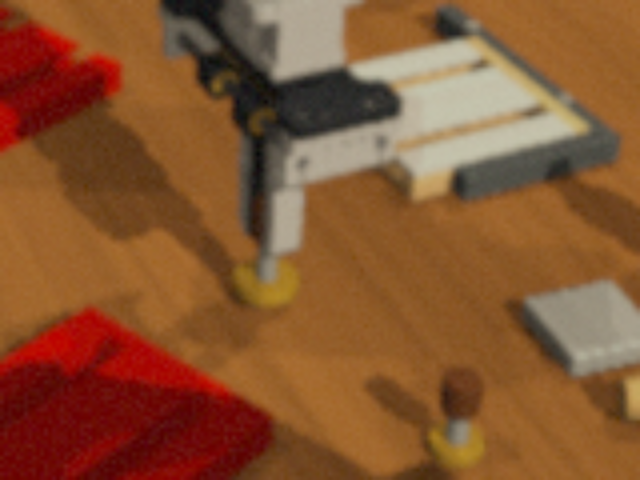

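```bash
python3 - <<'E'
from hold import *
p=bot.camera_params('wrist'); c=Cam.__new__(Cam); c.K=p['intrinsics'];c.D=p['distortion']
T=tool(dict(eef_rot=[.0001,.6889,.7248,-.0001],tcp_pos=[.662,-.0294,.2354]))@p['T_tool_cam']; c.Rw=T[:3,:3]@F;c.c=T[:3,3]
c.img=cv2.imread('pics/w6.png'); hsv=cv2.cvtColor(c.img,cv2.COLOR_BGR2HSV)
w=(hsv[...,1]<110)&(hsv[...,2]>150)
th=np.radians(2.7); Rf=np.array([[np.cos(th),-np.sin(th)],[np.sin(th),np.cos(th)]]); C=np.array([.683,-.1177])
E=[[] for _ in range(6)]
for v in range(110,215,5):
    r=w[v,215:385].astype(int); e=np.nonzero(np.diff(r))[0]+215.5
    if len(e)==6:
        q=(c.cast([(x,v) for x in e],.022)[:,:2]-C)@Rf*1000
        for k in range(6): E[k].append(q[k])
for k in E:
    k=np.array(k); s=np.polyfit(k[:,0],k[:,1],1); print(len(k),'y',np.median(k[:,1]).round(1),'slope deg',np.degrees(s[0]).round(2))
fr=[]
for u in range(230,370,5):
    col=w[60:150,u]; i=np.nonzero(col)[0]
    if len(i)>20: fr.append((u,60+i[0]-.5))
q=(c.cast(fr,.022)[:,:2]-C)@Rf*1000; print('front x',np.median(q[:,0]),np.polyfit(q[:,1],q[:,0],1))
E
```

```text
21 y -3.4 slope deg 0.05
21 y 24.3 slope deg 0.15
21 y 40.3 slope deg -0.06
21 y 96.2 slope deg -0.35
21 y 111.9 slope deg -0.1
21 y 140.5 slope deg 0.21
front x -138.25468134033252 [   0.0022 -138.6219]
```

>>> carry_out:
  motion: [20,20,0,0,45,45,0,0,70,70,0,0,89,90,0,0,89,98,0,0,89,98,0,0]

```text
time: 19.2
tcp_pos: [0.5045, -0.0936, 0.0392]
eef_rot: [-0.0, 0.688, 0.726, -0.0]
force: [0.1, 0.2, -1.4]
opening: 0.0212
```

```bash
python3 - <<'E'
from hold import *
d=Cam('side');o=bot.get_obs();print(o['tcp_pos'],o['eef_rot'],o['opening'],o['force'])
cv2.imwrite('pics/s11.png',cv2.resize(d.img[210:310,300:440],None,fx=5,fy=5))
E
```

```text
[ 0.5038 -0.0941  0.0391] [-0.0003  0.6884  0.7254 -0.0002] 0.02111533087959167 [ 0.0964  0.3477 -1.1164]
```

View pics/s11.png

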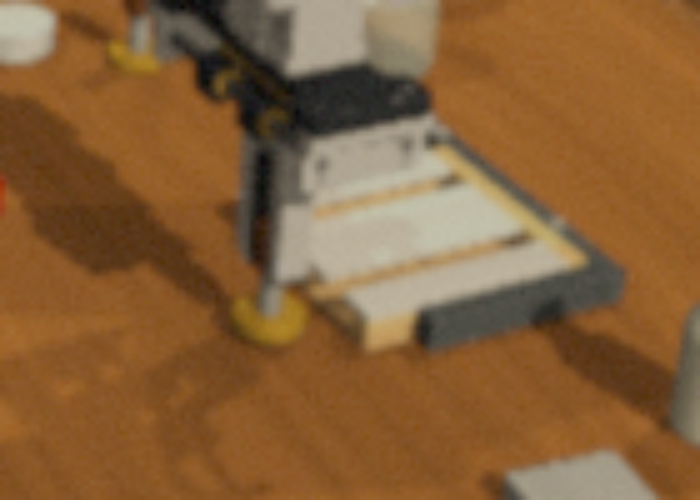

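>>> carry_out:
  motion: [0,8,0,0,0,14,0,0,0,20,0,0,0,26,0,0,0,32,0,0,0,38,0,0,0,44,0,0,0,50,0,0]

```text
time: 20.05
tcp_pos: [0.5545, -0.0911, 0.0394]
eef_rot: [0.0, 0.688, 0.725, -0.0]
force: [-0.6, -1.1, -0.1]
opening: 0.0214
```

>>> carry_out:
  motion: [0,8,0,0,0,16,0,0,0,24,0,0,0,32,0,0,0,40,0,0,0,48,0,0,0,56,0,0,0,64,0,0,0,72,0,0,0,79,0,0,0,84,0,0]

```text
time: 21.15
tcp_pos: [0.6385, -0.0867, 0.0394]
eef_rot: [0.0, 0.688, 0.725, 0.0]
force: [-0.1, -0.6, -0.3]
opening: 0.0215
```

>>> carry_out:
  motion: [0,0,2,0,0,0,3,0,0,0,3,0]

```text
time: 21.45
tcp_pos: [0.6377, -0.0868, 0.0363]
eef_rot: [-0.0, 0.688, 0.725, -0.0]
force: [-0.4, -0.2, -1.8]
opening: 0.0215
```

>>> carry_out:
  jaw: 0.5
  motion: [0,0,0,0,0,0,0,0,0,0,0,0,0,0,0,0]

```text
time: 21.85
tcp_pos: [0.6379, -0.0868, 0.0365]
eef_rot: [0.0, 0.688, 0.725, 0.0]
force: [-0.2, 0.1, -0.1]
opening: 0.0464
```

>>> carry_out:
  motion: [0,0,-30,0,0,0,-75,0,0,0,-120,0,0,10,-160,0,0,20,-195,0,0,20,-195,0,0,20,-195,0]

```text
time: 22.55
tcp_pos: [0.6579, -0.0857, 0.2314]
eef_rot: [0.0, 0.688, 0.725, 0.0]
force: [0.6, -0.2, -0.8]
opening: 0.0473
```

```bash
python3 - <<'E'
from hold import *
c=Cam('wrist','w12');o=bot.get_obs();print(o['tcp_pos'],o['eef_rot'],o['opening'],o['force'])
E
```

```text
[ 0.6574 -0.0856  0.2302] [-0.0007  0.6884  0.7253 -0.0004] 0.04712300064186947 [-0.4977  0.3186  0.1133]
```

View pics/w12.png

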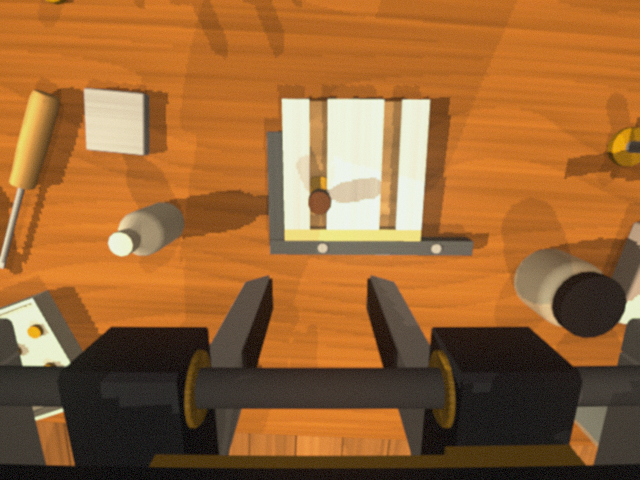

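>>> carry_out:
  jaw: 0.55
  motion: [-33,-30,0,0,-65,-60,0,0,-98,-90,0,0,-130,-120,0,0,-163,-150,0,0,-195,-180,0,0,-228,-210,0,0,-254,-220,0,0,-254,-220,45,0,-254,-220,90,0,-254,-220,115,0,-254,-220,115,0]

```text
time: 23.8
tcp_pos: [0.4493, -0.3491, 0.1118]
eef_rot: [-0.004, 0.689, 0.725, -0.0]
force: [0.2, -0.4, 0.5]
opening: 0.0515
```

```bash
python3 - <<'E'
from hold import *
bot.read_camera('side');c=Cam('wrist','w13');o=bot.get_obs();print(o['tcp_pos'],o['eef_rot'])
feet(c)
E
```

```text
[ 0.4512 -0.3507  0.1166] [-0.0004  0.6885  0.7253 -0.    ]
foot [ 450.9 -351.1   14.9] px [313. 235.]
foot [ 365.7 -224.3   10.1] px [494. 137.]
```

View pics/w13.png

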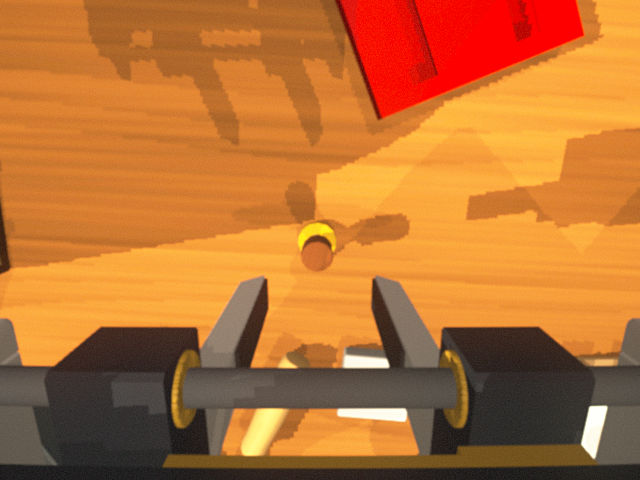

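>>> carry_out:
  motion: [0,0,45,0,0,0,80,0,0,0,93,0,0,0,93,0]

```text
time: 24.3
tcp_pos: [0.4514, -0.3507, 0.0235]
eef_rot: [-0.0, 0.688, 0.725, -0.0]
force: [-0.7, -0.3, 1.8]
opening: 0.0513
```

>>> carry_out:
  jaw: 0
  motion: [0,0,0,0,0,0,0,0,0,0,0,0,0,0,0,0,0,0,0,0,0,0,0,0]

```text
time: 24.9
tcp_pos: [0.4517, -0.3511, 0.0242]
eef_rot: [0.001, 0.688, 0.725, 0.0]
force: [-0.6, 1.0, 6.0]
opening: 0.0214
```

>>> carry_out:
  motion: [0,0,-4,0,0,0,-7,0,0,0,-7,0]

```text
time: 25.2
tcp_pos: [0.4515, -0.3509, 0.0309]
eef_rot: [0.0, 0.688, 0.725, 0.0]
force: [-0.7, 0.4, -1.5]
opening: 0.0214
```

>>> carry_out:
  motion: [30,5,0,0,70,10,0,0,115,20,0,0,160,30,0,0,205,40,0,0,250,50,0,0,295,60,0,0,320,67,0,0,326,67,0,0,326,67,0,0]

```text
time: 26.2
tcp_pos: [0.5011, -0.0215, 0.0303]
eef_rot: [-0.0, 0.688, 0.726, -0.0]
force: [-0.7, 0.6, -0.8]
opening: 0.0216
```

```bash
python3 - <<'E'
from hold import *
d=Cam('side');o=bot.get_obs();print(o['tcp_pos'],o['eef_rot'],o['opening'],o['force'])
cv2.imwrite('pics/s14.png',cv2.resize(d.img[200:300,300:440],None,fx=5,fy=5))
E
```

```text
[ 0.5011 -0.0223  0.0304] [-0.      0.6884  0.7254 -0.0001] 0.020869406191013774 [-0.5635 -0.0636 -1.6527]
```

View pics/s14.png

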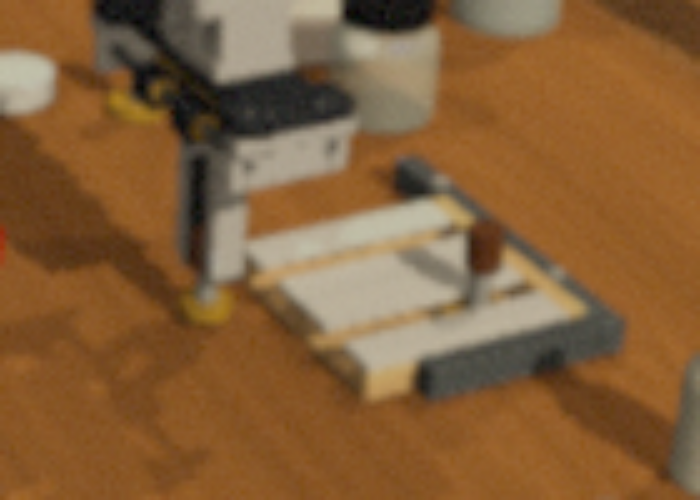

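>>> carry_out:
  motion: [0,8,0,0,0,14,0,0,0,20,0,0,0,26,0,0,0,32,0,0,0,38,0,0,0,44,0,0,0,50,0,0]

```text
time: 27.05
tcp_pos: [0.5518, -0.0191, 0.0304]
eef_rot: [-0.0, 0.688, 0.725, -0.0]
force: [0.6, 1.2, -0.2]
opening: 0.0212
```

>>> carry_out:
  motion: [0,8,0,0,0,16,0,0,0,24,0,0,0,32,0,0,0,40,0,0,0,48,0,0,0,56,0,0,0,64,0,0,0,72,0,0,0,79,0,0,0,84,0,0]

```text
time: 28.15
tcp_pos: [0.6357, -0.0147, 0.0304]
eef_rot: [-0.0, 0.688, 0.725, 0.0]
force: [0.3, -0.0, -0.8]
opening: 0.0213
```

>>> carry_out:
  motion: [0,0,2,0,0,0,3,0,0,0,3,0]

```text
time: 28.45
tcp_pos: [0.6356, -0.0148, 0.0282]
eef_rot: [0.001, 0.688, 0.725, 0.001]
force: [0.3, 0.5, 4.2]
opening: 0.0215
```

>>> carry_out:
  jaw: 0.5
  motion: [0,0,0,0,0,0,0,0,0,0,0,0,0,0,0,0]

```text
time: 28.85
tcp_pos: [0.635, -0.0148, 0.0273]
eef_rot: [-0.0, 0.688, 0.725, -0.0]
force: [-0.3, -0.4, 0.4]
opening: 0.0464
```

>>> carry_out:
  motion: [0,0,-30,0,0,0,-75,0,0,0,-120,0,0,10,-160,0,0,20,-195,0,0,20,-200,0,0,20,-200,0]

```text
time: 29.55
tcp_pos: [0.6553, -0.0137, 0.2278]
eef_rot: [0.0, 0.688, 0.725, 0.0]
force: [-0.9, -0.0, -0.3]
opening: 0.0471
```

```bash
python3 - <<'E'
from hold import *
c=Cam('wrist','w15');o=bot.get_obs();print(o['tcp_pos'],o['eef_rot'],o['opening'],o['force']); feet(c)
E
```

```text
[ 0.6547 -0.0137  0.2263] [-0.0005  0.6884  0.7253 -0.0004] 0.046937148552463295 [ 0.8058  0.0664 -0.7456]
foot [570.  233.3  19.8] px [561. 144.]
```

View pics/w15.png

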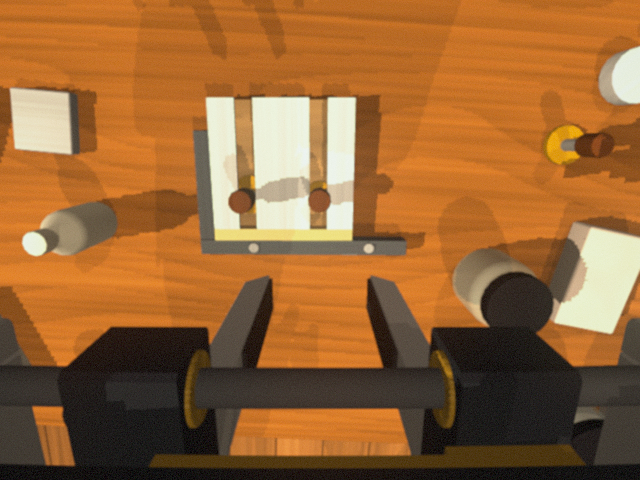

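>>> carry_out:
  jaw: 0.55
  motion: [42,-12,0,0,84,-24,0,0,126,-36,0,0,168,-48,0,0,210,-60,0,0,251,-72,0,0,251,-72,45,0,251,-72,90,0,251,-72,111,0,251,-72,111,0]

```text
time: 30.6
tcp_pos: [0.5676, 0.2324, 0.1115]
eef_rot: [-0.002, 0.688, 0.725, -0.004]
force: [-0.5, 0.2, 0.9]
opening: 0.0518
```

```bash
python3 - <<'E'
from hold import *
bot.read_camera('side');c=Cam('wrist','w16');o=bot.get_obs();print(o['tcp_pos'],o['eef_rot'])
feet(c)
E
```

```text
[0.5699 0.233  0.1164] [-0.0002  0.6885  0.7253 -0.0004]
foot [569.7 234.7  19.7] px [320. 237.]
foot [429.3 310.7  14.7] px [436.  51.]
```

View pics/w16.png

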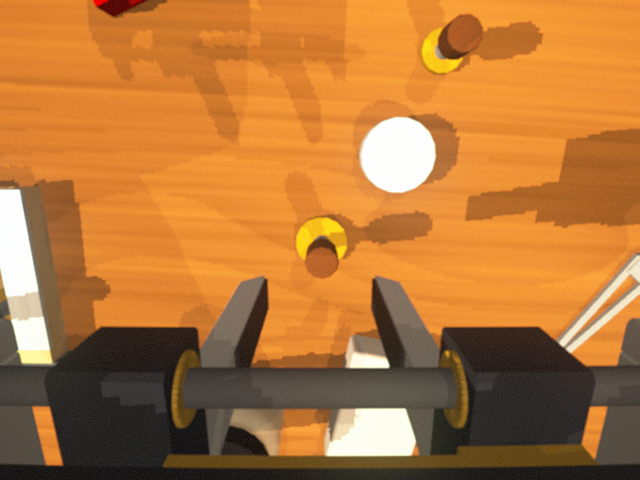

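>>> carry_out:
  motion: [1.5,0,40,0,1.5,0,70,0,1.5,0,84,0,1.5,0,84,0]

```text
time: 31.1
tcp_pos: [0.5698, 0.2345, 0.032]
eef_rot: [-0.0, 0.688, 0.725, -0.001]
force: [0.6, 0.5, 0.7]
opening: 0.0516
```

>>> carry_out:
  jaw: 0
  motion: [0,0,0,0,0,0,0,0,0,0,0,0,0,0,0,0,0,0,0,0,0,0,0,0]

```text
time: 31.7
tcp_pos: [0.5704, 0.2347, 0.0331]
eef_rot: [0.0, 0.688, 0.725, 0.0]
force: [-0.6, -0.1, 5.5]
opening: 0.0214
```

>>> carry_out:
  motion: [0,0,-4,0,0,0,-7,0,0,0,-7,0]

```text
time: 32.0
tcp_pos: [0.5701, 0.2347, 0.0398]
eef_rot: [0.0, 0.688, 0.725, 0.0]
force: [-0.0, 0.0, -1.5]
opening: 0.0215
```

>>> carry_out:
  motion: [-27,-25,0,0,-54,-50,0,0,-81,-74,0,0,-120,-83,0,0,-160,-92,0,0,-200,-101,0,0,-240,-104,0,0,-280,-106,0,0,-320,-105,0,0,-325,-95,0,0,-325,-85,0,0,-325,-83,0,0]

```text
time: 33.2
tcp_pos: [0.5049, -0.0938, 0.0394]
eef_rot: [0.0, 0.688, 0.725, 0.0]
force: [-0.8, 0.0, -2.3]
opening: 0.0215
```

```bash
python3 - <<'E'
from hold import *
d=Cam('side');o=bot.get_obs();print(o['tcp_pos'],o['eef_rot'],o['opening'],o['force'])
cv2.imwrite('pics/s17.png',cv2.resize(d.img[200:300,300:440],None,fx=5,fy=5))
E
```

```text
[ 0.5046 -0.0934  0.0393] [-0.0001  0.6881  0.7256 -0.    ] 0.02118911834353507 [-0.8411 -0.7625 -0.9312]
```

View pics/s17.png

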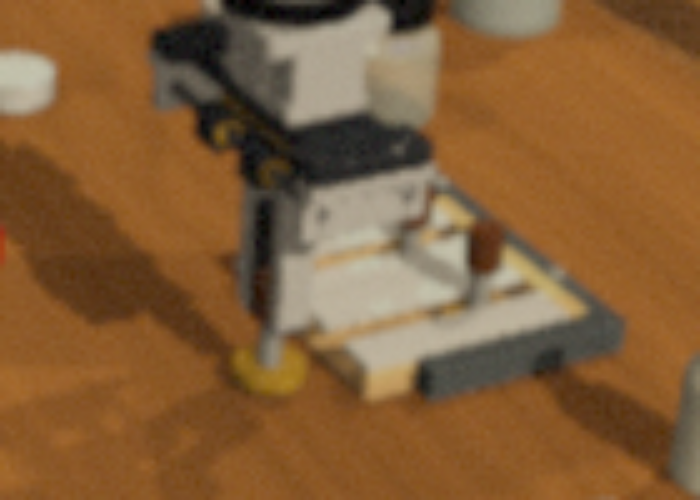

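>>> carry_out:
  motion: [0,8,0,0,0,14,0,0,0,20,0,0,0,26,0,0,0,32,0,0,0,38,0,0,0,44,0,0,0,52,0,0,0,60,0,0,0,68,0,0,0,76,0,0,0,83,0,0]

```text
time: 34.45
tcp_pos: [0.5877, -0.0898, 0.0394]
eef_rot: [-0.0, 0.688, 0.725, -0.0]
force: [-0.2, -0.8, -0.7]
opening: 0.0213
```

>>> carry_out:
  motion: [0,1,2,0,0,1,3,0,0,1,3,0]

```text
time: 34.75
tcp_pos: [0.5886, -0.0899, 0.0371]
eef_rot: [0.001, 0.688, 0.725, 0.001]
force: [0.6, 0.1, 3.4]
opening: 0.0218
```

>>> carry_out:
  jaw: 0.5
  motion: [0,0,0,0,0,0,0,0,0,0,0,0,0,0,0,0]

```text
time: 35.15
tcp_pos: [0.5879, -0.0899, 0.0363]
eef_rot: [-0.0, 0.688, 0.725, -0.0]
force: [0.6, -0.1, 0.3]
opening: 0.0464
```

>>> carry_out:
  motion: [0,0,-30,0,0,0,-75,0,0,0,-120,0,0,30,-160,0,0,60,-195,0,0,65,-195,0,0,65,-195,0]

```text
time: 35.85
tcp_pos: [0.6532, -0.0863, 0.2309]
eef_rot: [-0.0, 0.688, 0.725, -0.0]
force: [-0.5, -0.6, -0.7]
opening: 0.047
```

```bash
python3 - <<'E'
from hold import *
c=Cam('wrist','w18');o=bot.get_obs();print(o['tcp_pos'],o['eef_rot'],o['opening'],o['force']); feet(c)
E
```

```text
[ 0.6524 -0.0864  0.2299] [-0.0009  0.6884  0.7253 -0.0006] 0.047176995515616146 [-0.1152 -0.0404 -0.3315]
```

View pics/w18.png

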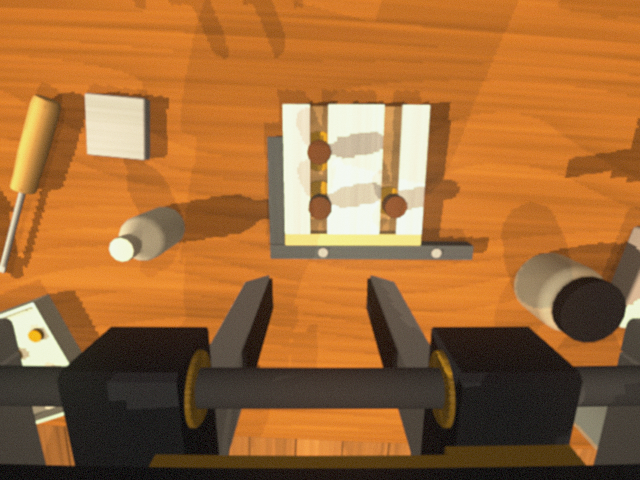

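>>> carry_out:
  jaw: 0.55
  motion: [40,-20,0,0,80,-40,0,0,122,-60,0,0,163,-81,0,0,204,-101,0,0,245,-121,0,0,286,-141,0,0,327,-162,0,0,368,-182,0,0,408,-202,20,0,408,-202,65,0,408,-202,113,0]

```text
time: 37.1
tcp_pos: [0.4282, 0.3108, 0.1167]
eef_rot: [0.0, 0.688, 0.726, 0.0]
force: [0.9, 0.3, -0.0]
opening: 0.0515
```

```bash
python3 - <<'E'
from hold import *
bot.read_camera('side');bot.read_camera('side');bot.read_camera('side');c=Cam('wrist','w19');o=bot.get_obs();print(o['tcp_pos'],o['eef_rot'])
feet(c)
E
```

```text
[0.4296 0.3099 0.1189] [-0.0002  0.6886  0.7252 -0.0008]
foot [427.1 310.   14.1] px [321. 234.]
```

View pics/w19.png

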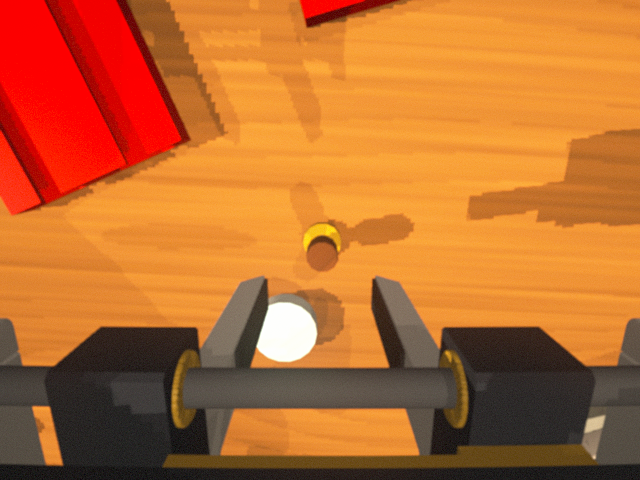

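>>> carry_out:
  motion: [0,-1,45,0,0,-1,80,0,0,-1,95,0,0,-1,95,0]

```text
time: 37.7
tcp_pos: [0.4292, 0.3101, 0.0239]
eef_rot: [-0.0, 0.689, 0.725, -0.0]
force: [-0.1, 0.3, 0.9]
opening: 0.0516
```

>>> carry_out:
  jaw: 0
  motion: [0,0,0,0,0,0,0,0,0,0,0,0,0,0,0,0,0,0,0,0,0,0,0,0]

```text
time: 38.3
tcp_pos: [0.4293, 0.3107, 0.0242]
eef_rot: [0.0, 0.688, 0.725, 0.001]
force: [-1.4, -0.9, 7.1]
opening: 0.0209
```

>>> carry_out:
  motion: [0,0,-4,0,0,0,-7,0,0,0,-7,0]

```text
time: 38.6
tcp_pos: [0.4291, 0.3105, 0.0309]
eef_rot: [0.0, 0.688, 0.725, 0.0]
force: [-0.4, -0.0, -0.2]
opening: 0.0216
```

```bash
python3 - <<'E'
from hold import *
c=Cam('scene','sc20'); h=cv2.cvtColor(c.img,cv2.COLOR_BGR2HSV); W=c.cast(grid(),.022).reshape(480,640,3)
m=((h[...,0]<6)|(h[...,0]>174))&(h[...,1]>180)&(h[...,2]>100); P=W[m]; P=P[(P[:,1]>.0)&(P[:,1]<.25)&(P[:,0]>.2)&(P[:,0]<.5)]; print(P.min(0),P.max(0), P[P[:,0]>P[:,0].max()-.01].mean(0))
m=(abs(c.cloud()[...,2]-.02)<.004)&(h[...,1]<60)&(h[...,2]>150); P=W[m]; P=P[(abs(P[:,0]-.5)<.05)&(abs(P[:,1]-.28)<.05)]; print('tin',P.mean(0),P.min(0),P.max(0))
E
```

```text
[0.2325 0.0244 0.022 ] [0.4232 0.2062 0.022 ] [0.4177 0.0874 0.022 ]
tin [0.5039 0.2851 0.022 ] [0.4766 0.26   0.022 ] [0.5317 0.3097 0.022 ]
```

>>> carry_out:
  motion: [-45,3,0,0,-91,6,0,0,-127,22,0,0,-163,38,0,0,-200,37,0,0,-240,37,0,0,-280,36,0,0,-315,34,0,0,-336,38,0,0,-336,48,0,0,-336,54,0,0,-336,54,0,0]

```text
time: 39.85
tcp_pos: [0.501, -0.0214, 0.0303]
eef_rot: [0.0, 0.688, 0.726, 0.0]
force: [0.4, 0.3, -0.3]
opening: 0.0214
```

```bash
python3 - <<'E'
from hold import *
d=Cam('side');o=bot.get_obs();print(o['tcp_pos'],o['eef_rot'],o['opening'],o['force'])
cv2.imwrite('pics/s21.png',cv2.resize(d.img[200:300,300:440],None,fx=5,fy=5))
E
```

```text
[ 0.5005 -0.0213  0.0302] [-0.0002  0.688   0.7257 -0.0001] 0.021440512184566985 [-0.116  -0.1952 -1.3143]
```

View pics/s21.png

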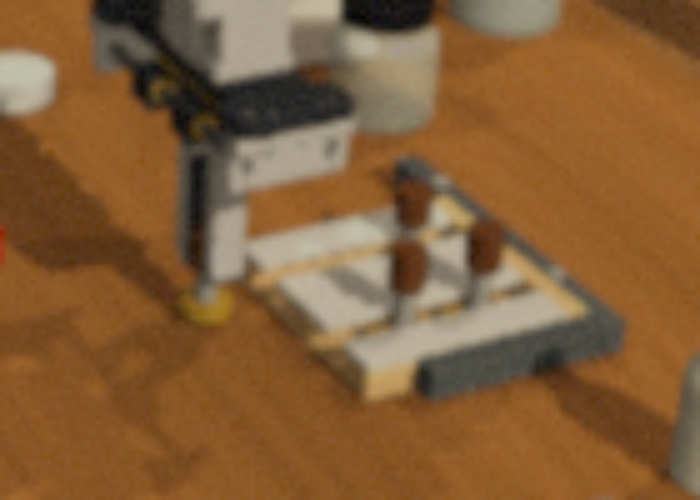

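>>> carry_out:
  motion: [0,8,0,0,0,14,0,0,0,20,0,0,0,26,0,0,0,32,0,0,0,38,0,0,0,46,0,0,0,54,0,0,0,62,0,0,0,70,0,0,0,80,0,0,0,88,0,0]

```text
time: 41.1
tcp_pos: [0.589, -0.0177, 0.0304]
eef_rot: [0.0, 0.688, 0.725, 0.0]
force: [0.1, -0.6, -1.5]
opening: 0.0215
```

>>> carry_out:
  motion: [0,0,2,0,0,0,3,0,0,0,3,0]

```text
time: 41.4
tcp_pos: [0.5889, -0.0177, 0.0282]
eef_rot: [0.001, 0.688, 0.725, 0.001]
force: [1.9, 1.1, 5.7]
opening: 0.0211
```

>>> carry_out:
  jaw: 0.5
  motion: [0,0,0,0,0,0,0,0,0,0,0,0,0,0,0,0]

```text
time: 41.8
tcp_pos: [0.5881, -0.0177, 0.0273]
eef_rot: [-0.0, 0.688, 0.725, -0.0]
force: [0.8, 0.3, -0.2]
opening: 0.0465
```

>>> carry_out:
  motion: [0,0,-30,0,0,0,-75,0,0,0,-120,0,0,30,-160,0,0,60,-195,0,0,60,-200,0,0,60,-200,0]

```text
time: 42.5
tcp_pos: [0.6483, -0.0146, 0.2275]
eef_rot: [0.0, 0.688, 0.725, 0.0]
force: [-0.7, -0.1, -0.7]
opening: 0.0469
```

```bash
python3 - <<'E'
from hold import *
c=Cam('wrist','w22');o=bot.get_obs();print(o['tcp_pos'],o['eef_rot'],o['opening'],o['force']); feet(c)
s=Cam('side','s22');Cam('scene','sc22');cv2.imwrite('pics/s22b.png',cv2.resize(s.img[200:360,230:530],None,fx=2.6,fy=2.6))
E
```

```text
[ 0.6475 -0.0146  0.2261] [-0.0007  0.6884  0.7253 -0.0006] 0.04689056847904888 [ 0.0435  0.866  -0.2065]
```

View pics/w22.png

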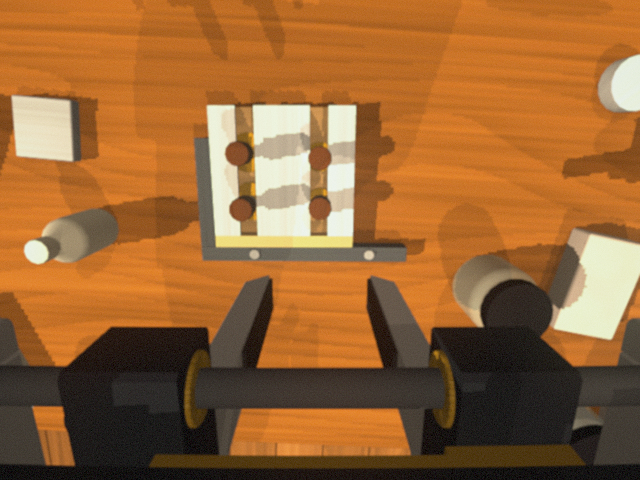

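View pics/s22b.png

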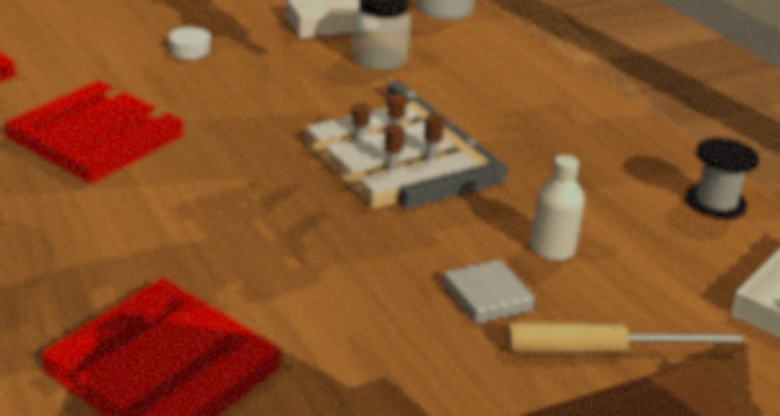

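View pics/sc22.png

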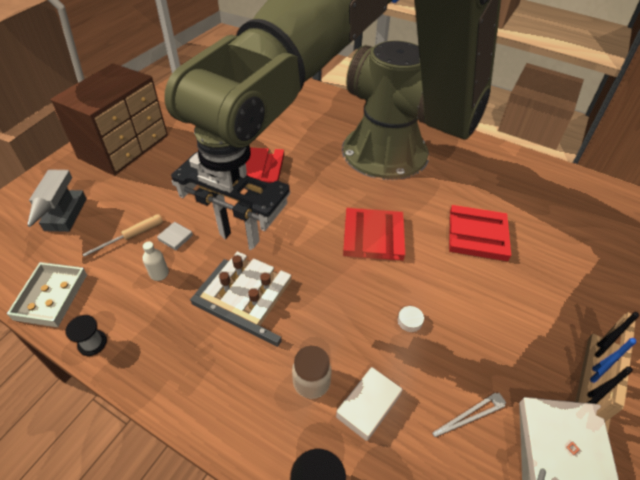

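```bash
python3 - <<'E'
from hold import *
c=Cam('wrist'); hsv=cv2.cvtColor(c.img,cv2.COLOR_BGR2HSV); X=c.cloud()
th=np.radians(2.7); Rf=np.array([[np.cos(th),-np.sin(th)],[np.sin(th),np.cos(th)]]); C=np.array([.683,-.1177])
w=(hsv[...,1]<110)&(hsv[...,2]>150); L=[];Rr=[]
for v in range(112,235,4):
    e=np.nonzero(w[v,195:375])[0]+195
    q=(c.cast([(e[0]-.5,v),(e[-1]+.5,v)],.022)[:,:2]-C)@Rf*1000; L.append(q[0]);Rr.append(q[1])
L=np.array(L);Rr=np.array(Rr); print('edges',np.median(L[:,1]),np.median(Rr[:,1]),[np.degrees(np.polyfit(k[:,0],k[:,1],1)[0]).round(2) for k in(L,Rr)])
q=(c.cast([(u,40+np.nonzero(w[40:150,u])[0][0]-.5) for u in list(range(212,232,4))+list(range(256,308,4))+list(range(332,352,4))],.022)[:,:2]-C)@Rf*1000
fx=np.median(q[:,0]); print('front',fx,'slope',np.degrees(np.polyfit(q[:,1],q[:,0],1)[0])); yc=(np.median(L[:,1])+np.median(Rr[:,1]))/2
m=((X[...,2]>.045)&(np.hypot(X[...,0]-.61,X[...,1]+.05)<.12)).astype(np.uint8)
n,l,st,ce=cv2.connectedComponentsWithStats(m)
for k in range(1,n):
    if st[k,4]<60: continue
    P=X[l==k]; zt=np.percentile(P[:,2],90); P=P[P[:,2]>zt-.006]; g=(P[:,:2].mean(0)-C)@Rf*1000; print('holder rack x,y',(g-[fx+70,yc]).round(1),'top',round(zt*1000,1))
E
```

```text
edges -3.504478454320714 139.99381137655024 [np.float64(0.09), np.float64(0.28)]
front -138.23503042694435 slope -0.1731745996253664
holder rack x,y [-25.7 -34.8] top 67.0
holder rack x,y [-21.8  37. ] top 55.2
holder rack x,y [ 22.7 -32.7] top 67.0
holder rack x,y [23.9 37.3] top 55.2
holder rack x,y [14.9 39.2] top 356.3
```

```bash
python3 - <<'E'
from h import *
print(bot.finish_job())
E
```

```text
the job is handed in; nothing more can be done
None
```

The rack is flush in its corner and all four holders on the bench (two large, two small) are loaded. The job is handed in at about 43 s; no verdict was reported.

- **Rack:** I pushed it onto the back bar, then the side bar, then pressed its front again. It stopped dead against both bars. The last wrist picture shows it square to within about 0.3°, with its front within 0.1 mm of the view taken right after the side push.
- **Holders:** The last wrist picture puts each one in the right channel. Their tops are at 67 mm (large) and 55 mm (small), which matches feet on the channel floor. The front feet sit about 24 mm (large) and 33 mm (small) inside the mouth.

| Holder | Rack x (mm) | Rack y (mm) |
|---|---|---|
| large | +23 | −33 |
| large | −26 | −35 |
| small | +24 | +37 |
| small | −22 | +37 |

- **Bystanders:** The last pictures show them where they were, judged by eye. The gripper was open and clear above the rack at hand-in.

Some checks failed or disagreed:
- The first front push ran into the back bar sooner than planned, with 36 N on the wrist, because the finger half-width was a guess. It left the rack several degrees askew until the side push squared it.
- My first estimate of the fence corner was off by about 2.7 mm in y. I aimed the insertions by the channel gaps I measured on the rack instead.
- Triangulating the grip heights from wrist and side failed because the arm blocked the side view. I used the wrist depth instead, with the foot positions checked from two wrist poses.
- One large holder had moved about 35 mm before I reached it, so I measured it again before grasping.

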